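# Unload the dead-load stand and bolt its gate again

## Task

The overnight dead-load test is over. Lift the bolt's handle out of its notch, slide the bolt back and lower the gate; then draw every sample strip out level from under its weight, leaving the weights standing upright in their slots, and lay the strips flat in the black tray, side by side and tabs up. Finally raise the gate fully and shoot the bolt home again with its handle down in the notch; do not pick up or topple the weights, and leave the dial gauge, tape roll and pen alone.

Things in the scene. Friction and masses are not known exactly. Their poses are not given: they have to be found in the camera images.
- stand: Dead-load stand, fixed on the bench: aluminium deck 160 mm (its x) by 262 mm (its y), deck surface 45 mm above the bench. Origin on the bench surface, 60 mm behind the deck's front edge and midway across; its x points to the rear (away from the robot), y to the robot's left, z up. A low rail stands along the rear edge.
- comb (a point): Middle of the front bar of the locating comb (stand x +3, y 0, z 56 mm), a slick 6 mm plastic plate on spacers, 8 to 14 mm above the deck. The bar spans stand x -6 to +12 mm over the full width; behind it three slots 36 mm wide, open to the rear, at stand y +80, 0, -80 mm each keep one weight in place. Strips lie under the comb and come out to the front (stand -x).
- bay_1 (a point): Point on the deck surface in the left slot (stand x +28, y +80 mm): where load_1 ends up standing. Axes as the stand's.
- bay_2 (a point): The same point in the middle slot (stand y 0).
- bay_3 (a point): The same point in the right slot (stand y -80 mm).
- gate (a joint): Drop-down front gate, rad: 0 = upright, shut; 1.57 = fully down, level with the deck and sticking out to the front. 250 mm wide, 8 mm thick, 38 mm high, hinged along the deck's front top edge. No spring: the hinge is stiff (about 0.1 N m) and the gate stays where it is left. It cannot open while the bolt's rod stands in front of it.
- gate_hinge (a point): Middle of the gate's hinge line (stand x -60, y 0, z 45 mm), which runs along stand y. The lug turns about it.
- gate_lug (a point): Point in the finger lug on the middle of the gate's top edge, 70 mm from the hinge line. The lug is 16 mm wide along stand y, 8 mm thick and reaches from 38 to 72 mm from the hinge line (upright when the gate is shut, level toward the robot when it is down). Taken across its 16 mm width it can turn between the fingers as the gate swings.
- bolt (a joint): Travel of the barrel bolt on the bracket right of the gate, m: 0 = home (rod 25 mm across the front of the gate's right end), 0.040 = fully withdrawn, to stand -y. The rod clears the gate from about 0.026. About 1.2 N of friction; stays where it is left.
- handle (a joint): Turn of the bolt's handle about the rod, rad: 0 = down, level to the front, in a notch of the slotted keeper; grows as the handle is lifted, stop at 1.25; falls back by its own weight. In a notch (at bolt 0 and at bolt 0.040, about 1.5 mm of play) it blocks the sliding; lifted beyond about 0.65 it passes over the tooth between them.
- bolt_axis (a point): Point on the rod's axis (stand x -75.5, y -160, z 64 mm), where the handle joins the rod when the bolt is home. The axis runs along stand y. Axes as the stand's.
- bolt_knob (a point): Centre of the round black knob (16 mm thick, 22 mm long, its axis along the stem) at the end of the bolt's handle, 45 mm from the rod's axis (stem 8 mm thick). With the handle down it stands 64 mm above the bench.
- tray: Shallow black tray, loose, 127 mm (its x) by 178 mm (its y), rim 23 mm high, inner floor 2 mm above the bench, inside 116 by 166 mm. Origin at the centre of its underside.
- strip_1: Sample strip that starts in the left bay, or absent: rubber-faced steel, 95 mm long (its x), 30 mm wide, 4 mm thick, 70 g. Origin at the centre of its underside; x points from the tab end to the plain end, z up. Its black pull tab (18 mm wide across the strip, 10 mm thick along it) stands 41.5 mm before the origin, 4 to 26 mm above the underside.
- load_1: 200 g steel check weight (body 30 mm in diameter, 48 mm tall with its knob) standing on the rear part of strip_1 in the left slot; if that strip is absent it stands on the deck there. Origin at the centre of its underside. It drops 4 mm on to the deck once the strip has left.
- strip_2: Sample strip that starts in the middle bay, or absent: rubber-faced steel, 95 mm long (its x), 30 mm wide, 4 mm thick, 70 g. Origin at the centre of its underside; x points from the tab end to the plain end, z up. Its black pull tab (18 mm wide across the strip, 10 mm thick along it) stands 41.5 mm before the origin, 4 to 26 mm above the underside.
- load_2: 200 g steel check weight (body 30 mm in diameter, 48 mm tall with its knob) standing on the rear part of strip_2 in the middle slot; if that strip is absent it stands on the deck there. Origin at the centre of its underside. It drops 4 mm on to the deck once the strip has left.
- strip_3: Sample strip that starts in the right bay, or absent: rubber-faced steel, 95 mm long (its x), 30 mm wide, 4 mm thick, 70 g. Origin at the centre of its underside; x points from the tab end to the plain end, z up. Its black pull tab (18 mm wide across the strip, 10 mm thick along it) stands 41.5 mm before the origin, 4 to 26 mm above the underside.
- load_3: 200 g steel check weight (body 30 mm in diameter, 48 mm tall with its knob) standing on the rear part of strip_3 in the right slot; if that strip is absent it stands on the deck there. Origin at the centre of its underside. It drops 4 mm on to the deck once the strip has left.
- gauge: Bystander: dial indicator lying on its back, 107 x 60 x 22 mm.
- tape_1: Bystander: roll of masking tape, 96 mm across, 25 mm high.
- pen_1: Bystander: black pen, 145 mm long.
Not all that is in view belongs to the job. Leave any orange look-alike of the strip_1 alone.

How it is judged (in metres and radians):
On the way, in this order (a step that is already met when the one before it is completed fails the run):
1. the bolt is withdrawn clear of the gate (value of joint bolt above 0.03 m), for 0.2 s.
2. the gate is fully down (value of joint gate above 1.45 rad), for 0.2 s.
3. every strip lies flat in the tray, the weights stand on the deck in their slots (x of strip_1 in the frame of tray between -0.045 and 0.045 m and y of strip_1 in the frame of tray between -0.07 and 0.07 m and z of each of strip_1, strip_2, strip_3 in the frame of tray below 0.005 m and angle between each of strip_1, strip_2, strip_3's own z axis and vertical below 0.09 rad and x of strip_2 in the frame of tray between -0.045 and 0.045 m and y of strip_2 in the frame of tray between -0.07 and 0.07 m and x of strip_3 in the frame of tray between -0.045 and 0.045 m and y of strip_3 in the frame of tray between -0.07 and 0.07 m and x of load_1 in the frame of bay_1 between -0.012 and 0.035 m and y of load_1 in the frame of bay_1 between -0.012 and 0.012 m and z of load_1 in the frame of bay_1 below 0.002 m and angle between each of load_1, load_2, load_3's own z axis and vertical below 0.08 rad and x of load_2 in the frame of bay_2 between -0.012 and 0.035 m and y of load_2 in the frame of bay_2 between -0.012 and 0.012 m and z of load_2 in the frame of bay_2 below 0.002 m and x of load_3 in the frame of bay_3 between -0.012 and 0.035 m and y of load_3 in the frame of bay_3 between -0.012 and 0.012 m and z of load_3 in the frame of bay_3 below 0.002 m), for 0.3 s.
4. the gate is up again (value of joint gate below 0.1 rad), for 0.2 s.
At the end, for the whole second after the job is handed in: Every strip lies flat (within 5 degrees, tab up) on the tray's floor, every weight stands upright on the deck in its own slot, the gate is up (within 0.1 rad), the bolt is home (within 4 mm) with its handle down in the notch (within 0.15 rad), all at rest (all of step 3 and value of joint gate below 0.1 rad and value of joint bolt below 0.004 m and value of joint handle below 0.15 rad and linear speed of each of strip_1, strip_2, strip_3 below 0.02 m/s); the robot touches nothing.
It fails at once if a weight is toppled or lifted ((angle between load_1's own z axis and vertical above 0.8 rad or z of load_1 in the frame of bay_1 above 0.025 m) or (angle between load_2's own z axis and vertical above 0.8 rad or z of load_2 in the frame of bay_2 above 0.025 m) or (angle between load_3's own z axis and vertical above 0.8 rad or z of load_3 in the frame of bay_3 above 0.025 m)).
It fails at once if the dial gauge, tape roll or pen is pushed more than 4 cm (distance of any of gauge, tape_1, pen_1 from where it was at the start of the episode above 0.04 m).
Of strip_1, strip_2, strip_3 only 2 to 3 are there at a start; the rules pass over those that are not, and their reading is None.
At some moment in a run one of tray may be knocked a few centimetres aside while the robot is not near it.
Once in a run the grip may slacken for a moment while it holds something.
It also fails if it takes over 210 s, if anything falls off the work surface, if the arm or the gripper's body presses on something with over 40 N, if the wrist force passes 120 N, or if a joint passes its speed limit or range.

## Robot

A 6-joint arm with a two-finger parallel gripper is mounted at the origin on a cart in front of the work surface, level with it; the furniture and walls round the work are solid. World frame = base frame: x ahead of the robot, y to its left, z up, the work surface at z = 0. Lengths are in m, angles in degrees, forces in N, time in s.
With the tool pointing down it reaches from about 0.325 to 0.775 m from the base axis. Payload 5.5 kg.
Tool frame: the origin (TCP) lies at the centre of the arm's flange, where the gripper is bolted on; the fingertips stand 182 mm ahead of it and the grasp point (between the pads) lies 163 mm ahead of it; z points along the fingers, y is the direction in which the jaws open and shut (so a half turn about z gives the same grasp; the last joint's range is limited). The gripper opens to 88 mm and grips with 3 to 60 N. Pads are 20 mm wide; open, the fingers measure 115 mm over their backs; the gripper's body (75 mm by 178 mm) begins 61 mm behind the grasp point.
Start: joints at [64.074, 5.22, 70.514, -0, 104.267, -3.249], TCP at [0.231, 0.554, 0.405] pointing down, gripper open.
Joint ranges: [-164.24, 164.24], [-49.07, 125.15], [9.68, 141.18], [-86.29, 266.29], [3.28, 154.24], [-151.56, 151.56]. Speed limits (degrees/s): [147.25, 147.25, 172.46, 180, 180, 180].

## Interface

Orientations are given as [roll, pitch, yaw] about the fixed x, y, z axes, in that order (R = Rz(yaw) Ry(pitch) Rx(roll)).
In Python, from station import r gives the robot as it stands. The module is installed in compiled form; this text tells all that it offers. Calls block until the motion is done:
- r.reach(position, orientation): joint-space move of the TCP to a pose.
- r.servo_line(position, rotation=None, speed=0.15): straight line of the TCP; rotation=None keeps the orientation; speed is the mean speed in m/s.
- r.move_joints(angles): joint-space move.
- r.let_go() and r.grab(squeeze=None): open the fingers fully, or close them until they stop; squeeze is the grip in N (None keeps the last).
- r.wait(seconds).
- r.inverse_kinematics(position, orientation): joint angles nearest the present ones, or None.
- r.sense(): the state.
- r.snapshot(name): name is "side" or "top"; returns a dict with "frame" (420x560x3 uint8, red, green, blue), "fx", "fy", "cx", "cy" (pixels), "dist_coeffs" ([k1, k2, p1, p2, k3] as OpenCV has them; the pictures are not rectified), "R" (3x3) and "t" (3): a world point X has camera coordinates R X + t. Camera axes: x right, y down, z forward; pixel columns grow to the right and rows downward; lengths in m; the calibration is good to about 2 mm. A picture is of the moment at which its call begins. There is no depth.
A pose or a line that the arm cannot do raises r.IKError and nothing moves.
- r.hand_in(): hands the job in, once; it reports no verdict.
The state is a dict: "clock": time; "joints": joint angles; "joint_vel": joint speeds; "joint_torque": joint torques, N m; "tcp_pos": TCP position; "orientation": TCP orientation; "contact_force": force on the tool from outside, world axes, zero at the start; "torque": the same for the moment, N m; "opening": finger opening in m.
Only numpy, scipy, OpenCV 4.12 (cv2) and the standard library are available. Lean on these libraries where they do the work, as an engineer would, in place of code of your own. Each camera call takes 0.05 s, during which the arm holds its last target.

## Working session

There is one attempt and no reset: what is moved stays moved. The work goes in short steps, each a Python script; the robot and the scene stay as the last script left them, time stands still between calls to the robot, and variables do not carry over. Pictures are saved under pics/ and viewed, and the job is handed in when it is done.

```bash
mkdir -p pics; ls; python3 - <<'E'
from station import r
import cv2,json
s=r.sense();print(s)
for n in("side","top"):
    d=r.snapshot(n);cv2.imwrite(f"pics/{n}0.png",d["frame"][:,:,::-1])
    print(n,{k:(v if not hasattr(v,'tolist') else v.tolist()) for k,v in d.items() if k!="frame"})
E
```

```text
pics
{'clock': 0.0, 'joints': array([ 6.40732350e+01,  5.26398770e+00,  7.05831855e+01, -1.06722664e-03,
        1.04265549e+02, -3.24741731e+00]), 'joint_vel': array([-0.05660946, -0.03630015,  0.0588805 , -0.05126102,  0.02624271,
        0.02176727]), 'joint_torque': array([-1.49434968e-04, -4.46437240e+01, -4.06458557e+01,  6.97525498e-02,
        2.89702357e-02, -1.19005658e-04]), 'tcp_pos': array([0.23136246, 0.55366306, 0.40348446]), 'orientation': array([-1.79887400e+02, -5.35228287e-03,  1.57320385e+02]), 'contact_force': array([-0.50568898, -0.05960638, -0.45227285]), 'torque': array([ 0.02993053,  0.04537897, -0.06646625]), 'opening': 0.08763331303042454}
side {'fx': 436.6940734876961, 'fy': 436.6940734876961, 'cx': 287.70453391158, 'cy': 205.94472038938562, 'dist_coeffs': [-0.08578465093511539, 0.0, 0.0, 0.0, 0.0], 'R': [[-0.9998827461286877, -0.002737233443266171, -0.015066570519911495], [0.012829119631183071, 0.38747536542908506, -0.9217907869332854], [0.008361081487654215, -0.921875994230609, -0.3873948161471482]], 't': [0.5154487541308673, 0.06631068052402034, 1.3354873058731982]}
top {'fx': 511.4191424091752, 'fy': 511.4191424091752, 'cx': 271.56468477957134, 'cy': 208.1873697697402, 'dist_coeffs': [0.031229678738376968, 0.0, 0.0, 0.0, 0.0], 'R': [[-0.010306701112370274, -0.9998917647676748, 0.010499079100798883], [-0.9904099800465952, 0.008761178941111187, -0.13788151858630138], [0.13777461063738486, -0.011819496323718605, -0.9903930816450459]], 't': [-0.0021501405219133563, 0.549601015581425, 1.359085934766504]}
```

View pics/side0.png

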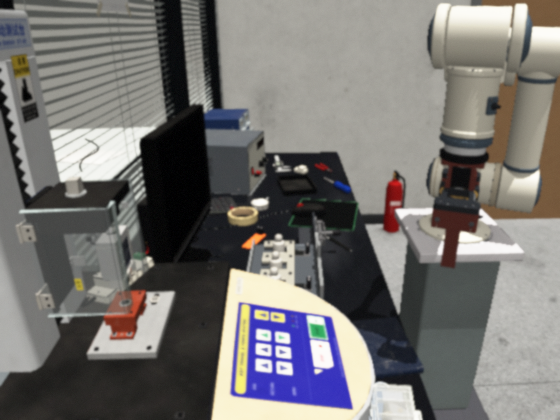

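View pics/top0.png

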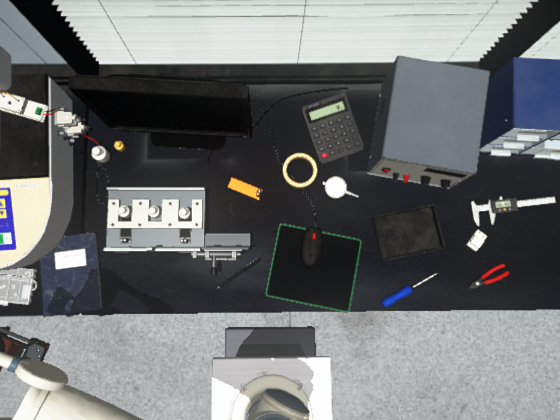

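The top view shows the stand at about (155,220), bolt at (220,250), tray at (407,232), the orange look-alike at (245,188), and pen at (238,273). I'll enlarge the stand and the tray.

```bash
cat > h.py <<'E'
import numpy as np,cv2
from station import r
def snap(n): return r.snapshot(n)
def ray(d,px):
    K=np.array([[d["fx"],0,d["cx"]],[0,d["fy"],d["cy"]],[0,0,1.]])
    p=np.asarray(px,float).reshape(-1,1,2)
    u=cv2.undistortPoints(p,K,np.array(d["dist_coeffs"],float)).reshape(-1,2)
    R=np.array(d["R"]);t=np.array(d["t"])
    dirs=np.c_[u,np.ones(len(u))]@R
    return -R.T@t,dirs
def onplane(d,px,z):
    c,v=ray(d,px); return c+v*((z-c[2])/v[:,2])[:,None]
def proj(d,X):
    K=np.array([[d["fx"],0,d["cx"]],[0,d["fy"],d["cy"]],[0,0,1.]])
    return cv2.projectPoints(np.asarray(X,float).reshape(-1,1,3),cv2.Rodrigues(np.array(d["R"]))[0],np.array(d["t"]),K,np.array(d["dist_coeffs"],float))[0].reshape(-1,2)
def crop(d,x0,x1,y0,y1,k,name):
    f=d["frame"][y0:y1,x0:x1,::-1]
    cv2.imwrite(name,cv2.resize(f,None,fx=k,fy=k,interpolation=cv2.INTER_CUBIC))
E
python3 - <<'E'
from h import *
d=snap("top");crop(d,95,265,175,300,4.5,"pics/t1.png");crop(d,365,455,190,270,6,"pics/t2.png")
d=snap("side");crop(d,230,370,190,300,5,"pics/s1.png")
E
```

```text
(no output)
```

View pics/t1.png

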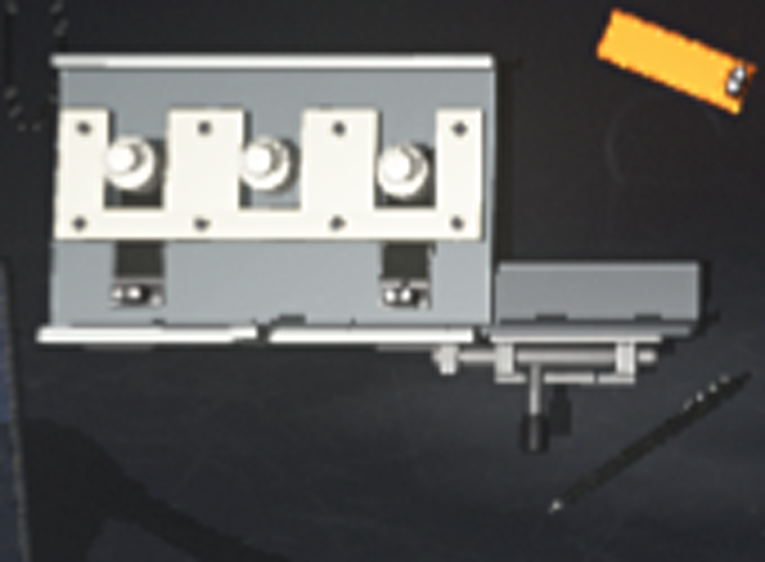

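View pics/t2.png

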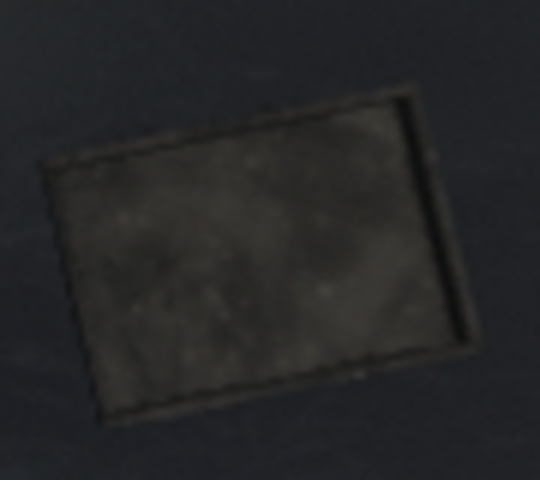

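View pics/s1.png

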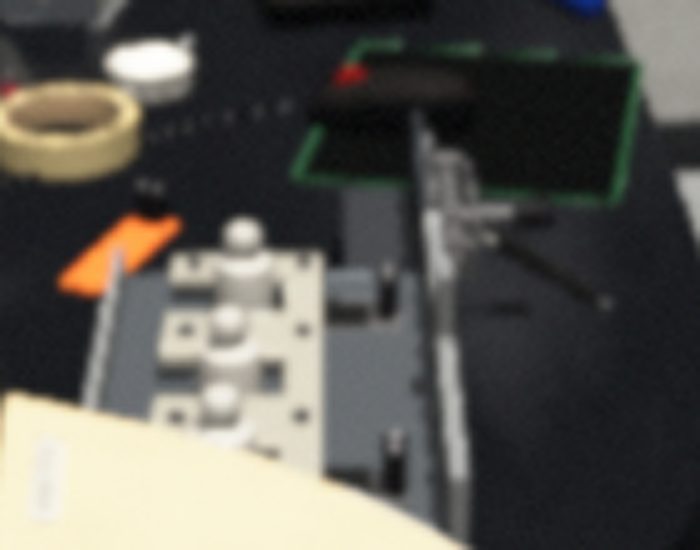

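Strips 1 and 3 are present (tabs at crop (133,293) and (405,293)) and the middle bay holds only a weight. Now I'll measure the stand, knob, tabs and tray.

```bash
python3 - <<'E'
from h import *
d=snap("top");f=d["frame"]
hsv=cv2.cvtColor(f,cv2.COLOR_RGB2HSV)
print(f[213,108],f[225,150],f[235,150],f[250,130],f[215,135],f[232,407],f[232,360], f[189,130])
# comb: cream (R>B)
fi=f.astype(int)
m=((fi[:,:,0]>170)&(fi[:,:,0]-fi[:,:,2]>8)).astype(np.uint8)
m[:, :95]=0;m[:,215:]=0;m[:190]=0;m[232:]=0
m=cv2.morphologyEx(m,cv2.MORPH_OPEN,np.ones((3,3)))
cs,_=cv2.findContours(m,cv2.RETR_EXTERNAL,cv2.CHAIN_APPROX_NONE)
c=max(cs,key=cv2.contourArea);print(cv2.boundingRect(c))
cv2.imwrite("pics/m1.png",cv2.resize(m[180:240,90:220]*255,None,fx=5,fy=5,interpolation=cv2.INTER_NEAREST))
box=cv2.boxPoints(cv2.minAreaRect(c))
W=onplane(d,box,0.059);print(box,W)
for i in range(4):print(np.linalg.norm(W[i]-W[(i+1)%4]))
def P(x,y): return [95+x/4.5,175+y/4.5]
pts={"combFL":(P(53,240),.059),"combFR":(P(482,241),.059),"combBR":(P(485,107),.059),"knob":(P(535,433),.068),"tab1":(P(132,293),.071),"tab3":(P(405,293),.071),"deckBR":(P(494,322),.045),"gateL":(P(38,335),.083),"lug":(P(262,333),.117),
"l1":(P(122,157),.097),"l2":(P(261,157),.093),"l3":(P(405,165),.097)}
for k,(p,z) in pts.items(): print(k,p,onplane(d,[p],z)[0].round(4))
def Q(x,y): return [365+x/6,190+y/6]
T=onplane(d,[Q(42,158),Q(415,85),Q(480,350),Q(105,425)],.023);print(T.round(4))
for i in range(4):print(np.linalg.norm(T[i]-T[(i+1)%4]))
E
```

```text
[233 232 219] [249 248 240] [168 174 176] [240 241 239] [247 246 238] [48 48 45] [32 33 37] [217 220 217]
(107, 199, 55, 29)
[[107. 199.]
 [161. 199.]
 [161. 227.]
 [107. 227.]] [[0.57540079 0.43354964 0.059     ]
 [0.57419972 0.28970047 0.059     ]
 [0.49860159 0.28822537 0.059     ]
 [0.50000852 0.43099061 0.059     ]]
0.14385418449187426
0.07561251458527664
0.14277217356100483
0.07543569268146709
combFL [106.77777777777777, 228.33333333333334] [0.4965 0.4315 0.059 ]
combFR [202.11111111111111, 228.55555555555554] [0.4934 0.1789 0.059 ]
combBR [202.77777777777777, 198.77777777777777] [0.5739 0.1778 0.059 ]
knob [213.88888888888889, 271.22222222222223] [0.3798 0.1459 0.068 ]
tab1 [124.33333333333333, 240.11111111111111] [0.4637 0.3809 0.071 ]
tab3 [185.0, 240.11111111111111] [0.462  0.2221 0.071 ]
deckBR [204.77777777777777, 246.55555555555554] [0.4462 0.173  0.045 ]
gateL [103.44444444444444, 249.44444444444446] [0.439  0.4307 0.083 ]
lug [153.22222222222223, 249.0] [0.4367 0.2948 0.117 ]
l1 [122.11111111111111, 209.88888888888889] [0.5403 0.3818 0.097 ]
l2 [153.0, 209.88888888888889] [0.5402 0.3029 0.093 ]
l3 [185.0, 211.66666666666666] [0.5342 0.219  0.097 ]
[[ 0.5265 -0.2844  0.023 ]
 [ 0.5589 -0.4574  0.023 ]
 [ 0.4368 -0.4802  0.023 ]
 [ 0.4042 -0.3083  0.023 ]]
0.17601273136650833
0.12425836021628749
0.17494386620730143
0.12464666945530667
```

View pics/m1.png

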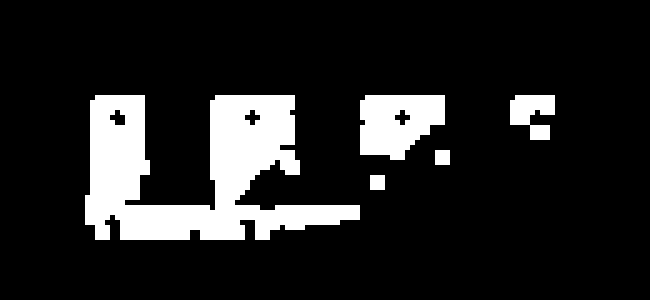

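```bash
python3 - <<'E'
from h import *
d=snap("top");g=cv2.cvtColor(d["frame"],cv2.COLOR_RGB2GRAY).astype(float)
def cen(x,y,rad=3):
    u=int(round(x));v=int(round(y))
    w=g[v-rad:v+rad+1,u-rad:u+rad+1];w=np.clip(np.median(w)-15-w,0,None)
    yy,xx=np.mgrid[v-rad:v+rad+1,u-rad:u+rad+1]
    return [(w*xx).sum()/w.sum(),(w*yy).sum()/w.sum()]
F=[cen(95+x/4.5-.5+.1,175+y/4.5-.4) for x,y in[(79,222),(202,223),(337,222),(458,222)]]
B=[cen(95+x/4.5-.4,175+y/4.5-.4) for x,y in[(84,128),(204,128),(339,128),(460,128)]]
for L in(F,B):
    W=onplane(d,L,.059);print(np.round(L,2),W.round(4),W.mean(0).round(4),np.degrees(np.arctan2(W[0,0]-W[3,0],W[0,1]-W[3,1])), np.polyfit(W[:,1],W[:,0],1))
# triangulate things side view
s=snap("side")
def S(x,y): return [230+x/5-.4,190+y/5-.4]
def T(x,y): return [95+x/4.5-.4,175+y/4.5-.4]
def tri(a,b):
    c1,v1=ray(d,[a]);c2,v2=ray(s,[b]);v1=v1[0];v2=v2[0]
    A=np.c_[v1,-v2];k=np.linalg.lstsq(A,c2-c1,rcond=None)[0]
    p=c1+k[0]*v1;q=c2+k[1]*v2;return ((p+q)/2).round(4),np.linalg.norm(p-q).round(4)
print("tab3",tri(T(405,290),S(387,272)))
print("knob",tri(T(535,433),S(530,213)))
print("tab1",tri(T(132,290),S(393,440)))
E
```

```text
[[112.2  224.2 ]
 [139.27 224.33]
 [169.43 224.13]
 [196.08 224.15]] [[0.5074 0.4175 0.059 ]
 [0.5063 0.346  0.059 ]
 [0.5061 0.266  0.059 ]
 [0.5054 0.195  0.059 ]] [0.5063 0.3061 0.059 ] 0.5125610906785832 [0.00828986 0.50374066]
[[113.17 203.  ]
 [139.97 202.97]
 [169.86 203.12]
 [196.67 203.2 ]] [[0.5644 0.4168 0.059 ]
 [0.5639 0.3456 0.059 ]
 [0.5628 0.2658 0.059 ]
 [0.562  0.194  0.059 ]] [0.5633 0.3056 0.059 ] 0.6300092847671105 [0.01129635 0.55982104]
tab3 (array([0.465 , 0.2237, 0.0677]), np.float64(0.0002))
knob (array([0.3828, 0.1474, 0.0621]), np.float64(0.0037))
tab1 (array([0.4675, 0.3828, 0.068 ]), np.float64(0.0015))
```

The stand pose is consistent: the front-row screws span ±111/±40 mm, and the predicted knob position is within 2 mm of the triangulated one. Next is the bolt.

```bash
cat >> h.py <<'E'
YAW=np.radians(-0.57);O=np.array([.5035,.3061,0])
def S2W(p):
    c,s=np.cos(YAW),np.sin(YAW);p=np.asarray(p,float)/1000
    return O+np.array([c*p[0]-s*p[1],s*p[0]+c*p[1],p[2]])
TY=180+np.degrees(YAW)
DOWN=[180,0,TY]
def G(p,dz=0):  # grasp point in stand mm -> tcp
    q=S2W(p);q[2]+=.163+dz;return q
def st(tag=""):
    s=r.sense();print(tag,"t=%.1f"%s["clock"],"tcp",s["tcp_pos"].round(4),"F",s["contact_force"].round(1),"open %.4f"%s["opening"],flush=True)
    return s
E
python3 - <<'E'
from h import *
k=[-119.5,-160,64]
r.reach(G(k,.12),DOWN);st()
r.servo_line(G(k,.0),speed=.12);st()
crop(snap("side"),230,370,150,280,5,"pics/s2.png")
r.grab(10);st("grab")
E
```

```text
t=2.0 tcp [0.3825 0.1478 0.3473] F [ 0.2 -0.6  0.4] open 0.0878
 t=3.1 tcp [0.3827 0.1474 0.2279] F [-0.3  1.  -0.3] open 0.0879
grab t=4.3 tcp [0.3824 0.1475 0.227 ] F [-0.4  2.5  0.3] open 0.0156
```

View pics/s2.png

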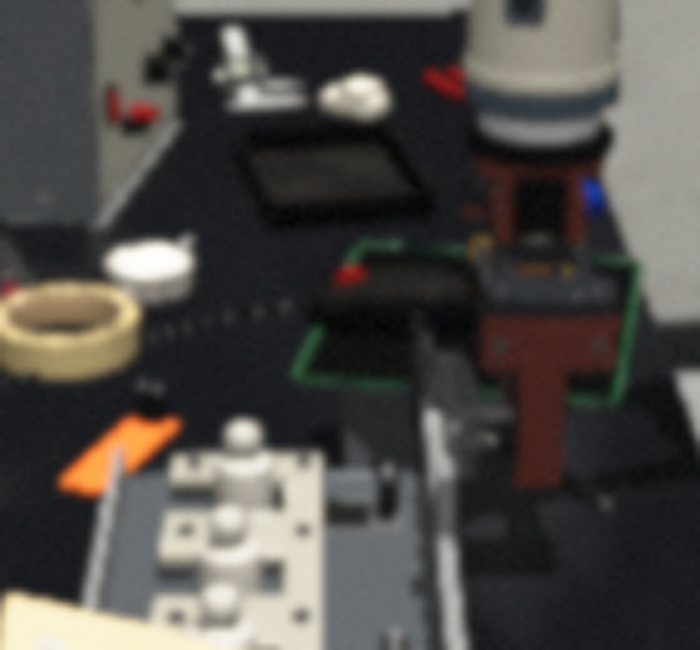

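The fingers are round the knob (opening 15.6 mm, against a 16 mm knob). I'll lift it along the arc, slide and lower.

```bash
python3 - <<'E'
from h import *
def kp(th,b): return [-75.5-44.5*np.cos(th),-160-b,64+44.5*np.sin(th)]
for th in(.2,.4,.6,.8,.95): r.servo_line(G(kp(th,0)),speed=.06)
st("up")
for b in(15,30,40): r.servo_line(G(kp(.95,b)),speed=.06);st(b)
for th in(.75,.55,.35,.15,0): r.servo_line(G(kp(th,40)),speed=.06)
st("down")
crop(snap("top"),95,265,175,300,4.5,"pics/t3.png")
r.let_go();st()
r.servo_line(G(kp(0,40),.12),speed=.2)
r.reach(G([-64,0,108],.12),DOWN);st()
crop(snap("top"),95,265,175,300,4.5,"pics/t4.png")
crop(snap("side"),230,370,190,300,5,"pics/s4.png")
E
```

```text
up t=5.7 tcp [0.4009 0.147  0.2634] F [-0.6 -1.   0.8] open 0.0157
15 t=6.1 tcp [0.4005 0.1315 0.2633] F [ 0.7 -2.   0.3] open 0.0154
30 t=6.5 tcp [0.4003 0.1166 0.2632] F [ 1.1 -1.5 -0.1] open 0.0154
40 t=6.8 tcp [0.4001 0.1079 0.2633] F [ 2.2  8.7 -1.1] open 0.0155
down t=8.3 tcp [0.3816 0.1083 0.2276] F [1.3 7.9 0.1] open 0.0156
 t=9.5 tcp [0.3815 0.1073 0.227 ] F [ 0.5 -0.5  0.3] open 0.0876
 t=11.1 tcp [0.4394 0.3061 0.3899] F [-0.3 -0.1 -0.1] open 0.0881
```

View pics/t4.png

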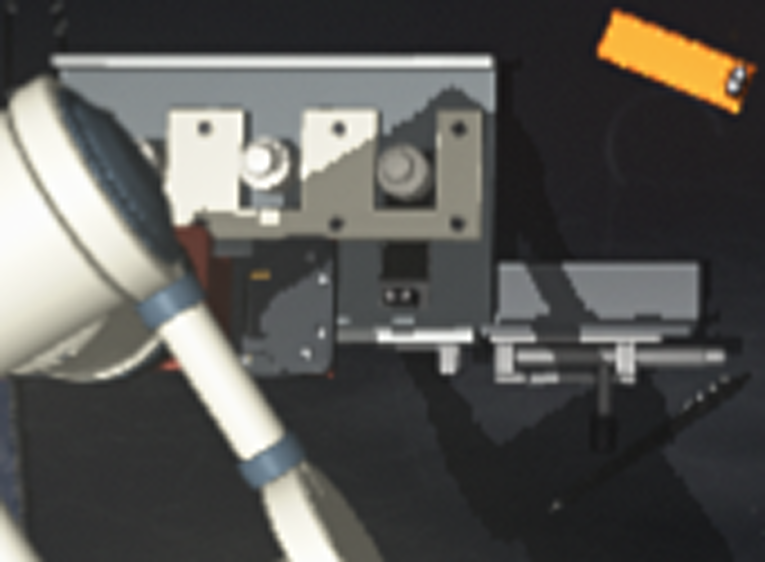

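View pics/s4.png

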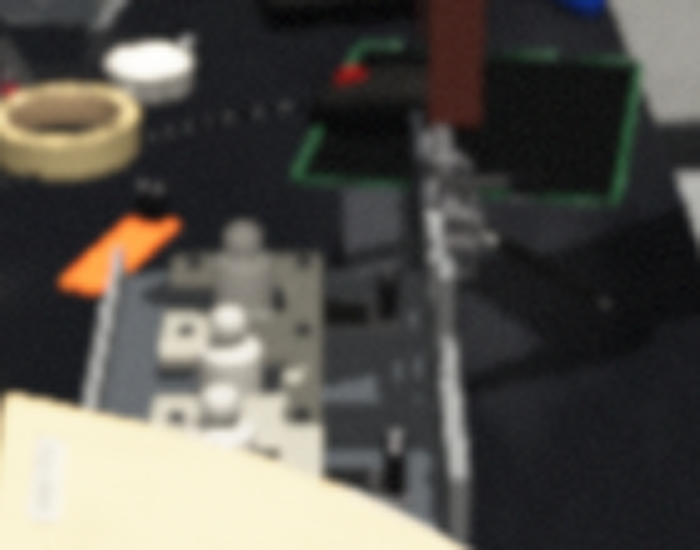

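The bolt is withdrawn: the handle has moved from crop x 535 to 603, and the rod tip (~497,355) is clear of the gate. Now I'll lower the gate.

```bash
cat >> h.py <<'E'
def lp(th,R=63,n=-4): # gate lug point
    return [-60-R*np.sin(th)+n*np.cos(th),0,45+R*np.cos(th)+n*np.sin(th)]
E
python3 - <<'E'
from h import *
r.servo_line(G(lp(0)),speed=.12);st()
r.grab(12);st("grab")
for th in np.linspace(.2,1.57,8): r.servo_line(G(lp(th)),speed=.07)
st("down")
q=lp(1.57);q[2]-=2;r.servo_line(G(q),speed=.05);st("press")
r.let_go();st()
r.servo_line(G(lp(1.57),.1),speed=.2)
r.reach(G([-40,160,150],.1),DOWN);st()
crop(snap("top"),95,265,175,300,4.5,"pics/t5.png")
crop(snap("side"),230,370,190,300,5,"pics/s5.png")
E
```

```text
t=12.4 tcp [0.4397 0.3069 0.2721] F [ 0.2 -0.6  0.5] open 0.0881
grab t=13.5 tcp [0.4394 0.308  0.271 ] F [ 0.8  8.5 -2.9] open 0.0158
down t=16.1 tcp [0.3803 0.3086 0.2042] F [ 1.3  8.4 -1.9] open 0.0161
press t=16.3 tcp [0.3803 0.3086 0.2026] F [-0.8  7.6 -0.6] open 0.0161
 t=17.5 tcp [0.3805 0.3073 0.202 ] F [-0.5  0.4  0.3] open 0.0877
 t=19.0 tcp [0.4652 0.4663 0.4108] F [-1.1  0.  -0.8] open 0.0877
```

View pics/t5.png

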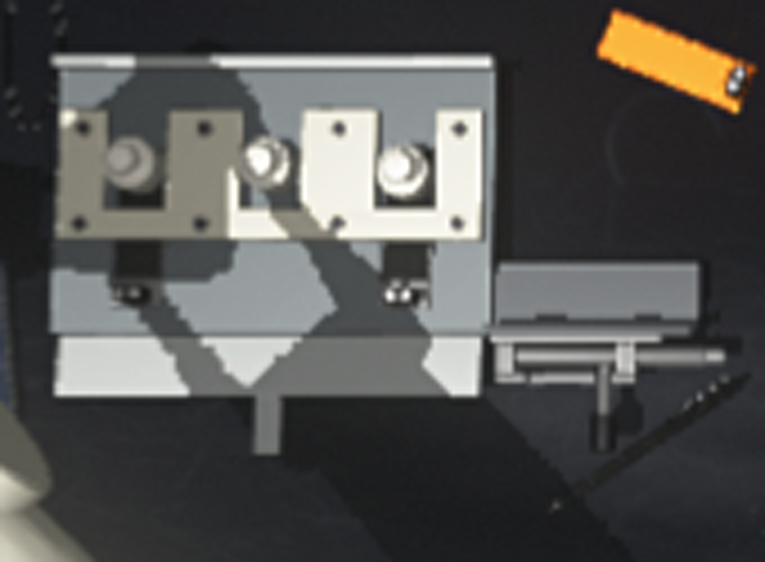

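View pics/s5.png

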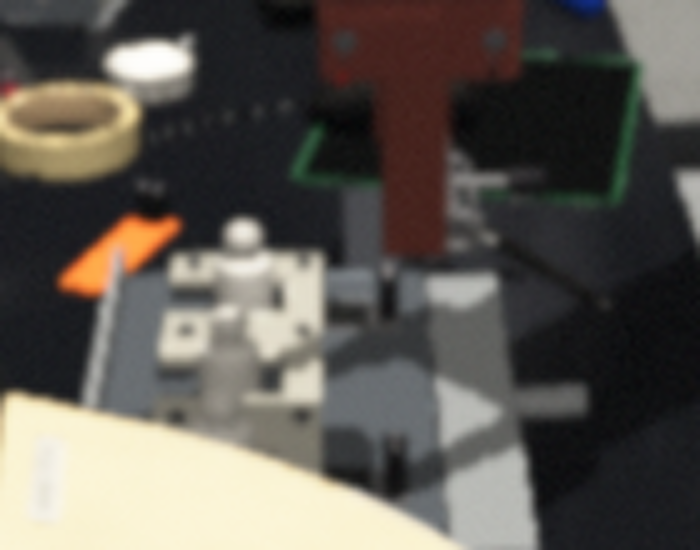

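The gate is down level (edge at crop row 395, lug tip at (266,455)). The lug pulled the gripper +y, so I'll shift the stand by about 1 mm and measure the strips more closely before gripping.

```bash
sed -i 's/O=np.array(\[.5035,.3061,0\])/O=np.array([.5035,.3072,0])/' h.py; python3 - <<'E'
from h import *
r.reach(G([-40,250,200],.12),DOWN)
d=snap("top")
crop(d,112,142,222,252,18,"pics/t6a.png");crop(d,172,202,222,252,18,"pics/t6b.png")
a=cv2.imread("pics/t6a.png");b=cv2.imread("pics/t6b.png");cv2.imwrite("pics/t6.png",cv2.resize(np.hstack([a,b]),(800,400)))
for n,y in(("1",80),("3",-80)):
    X=[S2W([-33,y-9,71]),S2W([-33,y+9,71]),S2W([-43,y-9,71]),S2W([-43,y+9,71]),S2W([-43,y-15,49]),S2W([-43,y+15,49])]
    print(n,proj(d,X).round(1).tolist())
E
```

```text
1 [[125.3, 237.2], [118.4, 237.2], [125.2, 241.0], [118.3, 241.0], [129.7, 241.6], [118.4, 241.7]]
3 [[186.4, 237.2], [179.5, 237.2], [186.3, 241.0], [179.5, 241.0], [189.8, 241.6], [178.6, 241.6]]
```

View pics/t6.png

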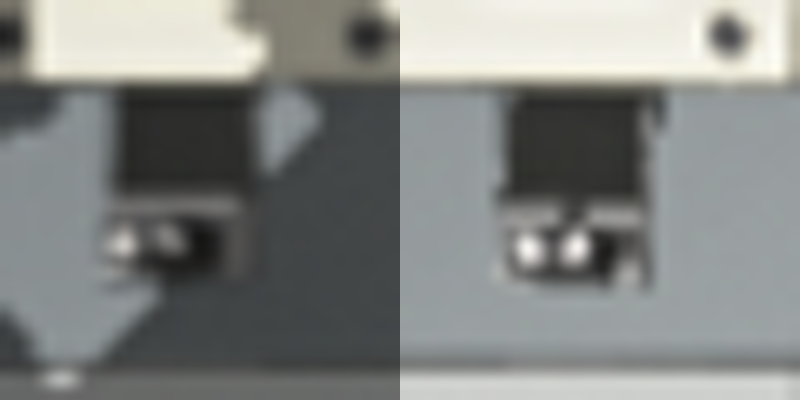

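```bash
python3 - <<'E'
from h import *
d=snap("top");s=snap("side")
T=lambda x,y:[95+x/4.5-.4,175+y/4.5-.4]
S=lambda x,y:[230+x/5-.4,190+y/5-.4]
def tri(a,b):
    c1,v1=ray(d,[a]);c2,v2=ray(s,[b]);v1=v1[0];v2=v2[0]
    k=np.linalg.lstsq(np.c_[v1,-v2],c2-c1,rcond=None)[0]
    p=c1+k[0]*v1;q=c2+k[1]*v2;return ((p+q)/2).round(4),np.linalg.norm(p-q).round(4)
print(tri(T(702,262),S(347,187)),tri(T(690,335),S(415,110)))
crop(s,280,350,200,270,9,"pics/s6.png")
E
```

```text
(array([0.4824, 0.0503, 0.0329]), np.float64(0.0013)) (array([0.4393, 0.0557, 0.0836]), np.float64(0.0064))
```

View pics/s6.png

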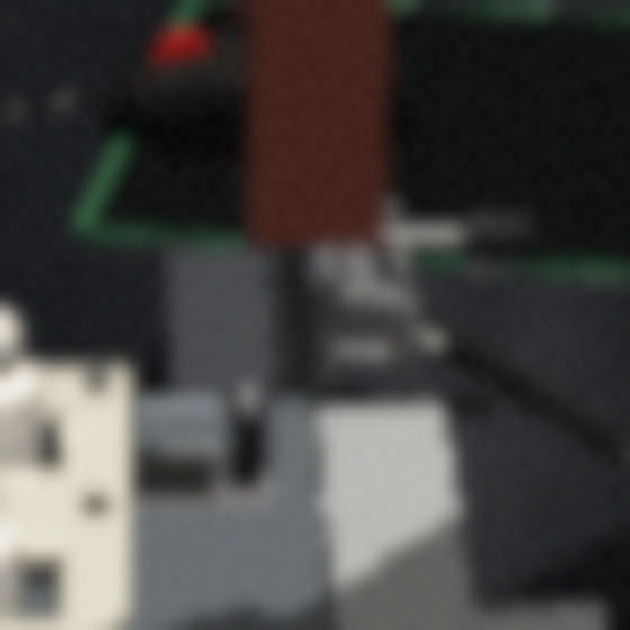

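The bracket's base plate is at about z 0.03, so the open fingers at z 0.052 clear it. Drawing strip 3 out now.

```bash
python3 - <<'E'
from h import *
p=[-38.5,-80.7,71.5]
r.reach(G(p,.1),DOWN);st()
r.servo_line(G(p,.0),speed=.12);st()
r.grab(30);st("grab")
for dx in(10,25,40,55,66,78):
    r.servo_line(G([p[0]-dx,p[1],p[2]]),speed=.05);st(dx)
crop(snap("top"),95,265,175,300,4.5,"pics/t7.png")
crop(snap("side"),230,370,190,300,5,"pics/s7.png")
E
```

```text
t=21.2 tcp [0.4643 0.2272 0.3354] F [0.4 1.  0.1] open 0.0874
 t=22.1 tcp [0.4645 0.2271 0.2355] F [ 1.   0.2 -0.5] open 0.0880
grab t=23.2 tcp [0.4642 0.2269 0.2345] F [0.6 0.1 0.3] open 0.0173
10 t=23.6 tcp [0.4537 0.227  0.2345] F [-1.2 -0.9  0.1] open 0.0177
25 t=24.0 tcp [0.4387 0.2272 0.2348] F [-1.9 -0.6  2.8] open 0.0175
40 t=24.5 tcp [0.4237 0.2274 0.2345] F [-1.3 -0.   2.8] open 0.0176
55 t=24.9 tcp [0.4088 0.2275 0.2345] F [-0.7 -0.2  1.1] open 0.0175
66 t=25.3 tcp [0.3978 0.2276 0.2344] F [-0.5 -0.   1.1] open 0.0175
78 t=25.7 tcp [0.3858 0.2277 0.2344] F [-0.2 -0.2  1.1] open 0.0178
```

View pics/t7.png

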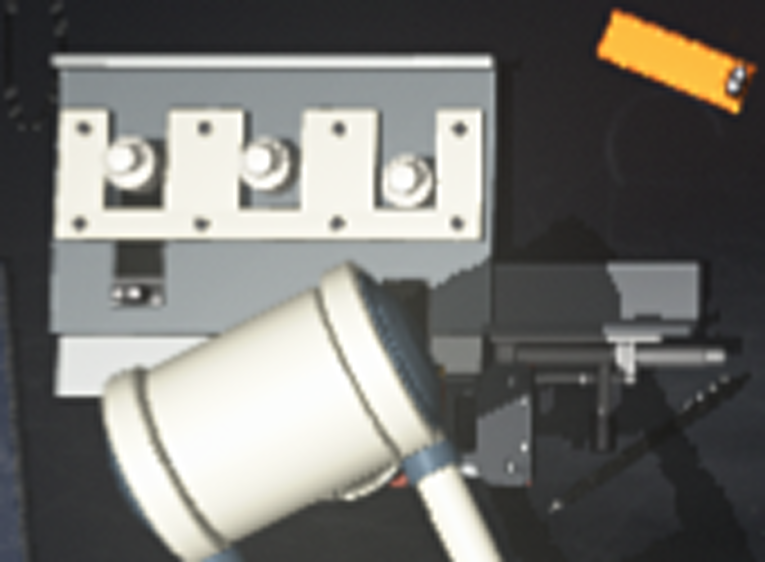

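View pics/s7.png

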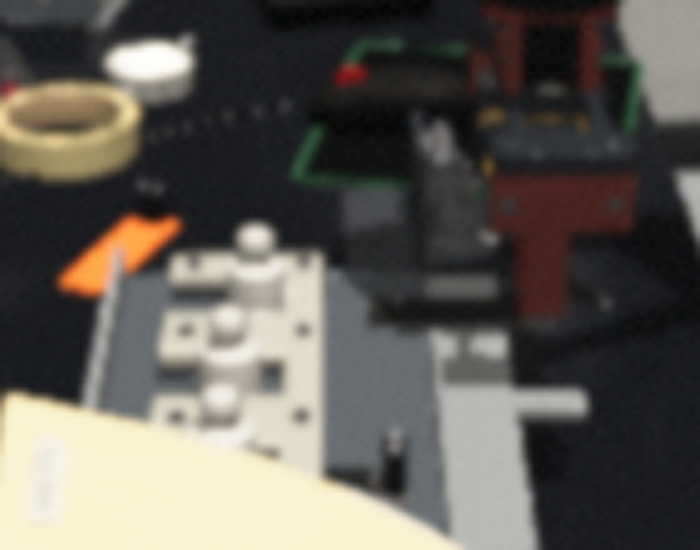

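Strip 3 is out and level, and weight 3 stands upright at (408,178). I'll lift it and measure the tray.

```bash
cat >> h.py <<'E'
def tray(d,dbg=None,sel=None):
    f=cv2.GaussianBlur(d["frame"],(3,3),0).astype(int)
    m=((f[:,:,0]-f[:,:,2]>=-1)&(f.sum(2)>75)&(f.max(2)<110)&(abs(f[:,:,0]-f[:,:,1])<8)).astype(np.uint8)
    roi=np.zeros_like(m);roi[180:300,362:470]=1;m*=roi
    m=cv2.morphologyEx(m,cv2.MORPH_CLOSE,np.ones((9,9)));m=cv2.morphologyEx(m,cv2.MORPH_OPEN,np.ones((5,5)))
    cs,_=cv2.findContours(m,cv2.RETR_EXTERNAL,cv2.CHAIN_APPROX_NONE)
    c=max(cs,key=cv2.contourArea)
    hull=cv2.convexHull(c).reshape(-1,2)
    W=onplane(d,hull,.023)[:,:2].astype(np.float32)
    (cx,cy),(w,h),a=cv2.minAreaRect(W*1000)
    B=cv2.boxPoints(((cx,cy),(w,h),a))/1000
    e=[B[(i+1)%4]-B[i] for i in range(2)]
    L=max(e,key=np.linalg.norm)
    if L[1]<0:L=-L
    yaw=np.degrees(np.arctan2(-L[0],L[1]))
    if dbg:
        o=d["frame"][:,:,::-1].copy();cv2.polylines(o,[np.int32(proj(d,np.c_[B,np.full(4,.023)])).reshape(-1,1,2)],True,(0,0,255),1)
        cv2.imwrite(dbg,cv2.resize(o[170:310,350:480],None,fx=5,fy=5,interpolation=cv2.INTER_CUBIC))
    return np.array([cx,cy])/1000,yaw,sorted([w,h])
E
python3 - <<'E'
from h import *
s=st();p=s["tcp_pos"].copy();p[2]+=.09
r.servo_line(p,speed=.15);st()
print(tray(snap("top"),"pics/tr1.png"))
crop(snap("side"),230,400,120,300,3.5,"pics/s8.png")
E
```

```text
t=25.8 tcp [0.3861 0.2277 0.2344] F [-0.6  0.5  1.4] open 0.0181
 t=26.5 tcp [0.386  0.2276 0.3233] F [-0.2 -0.2 -0.1] open 0.0176
(array([ 0.4828717 , -0.38188315]), np.float32(10.84119), [128.5478515625, 178.9438934326172])
```

View pics/tr1.png

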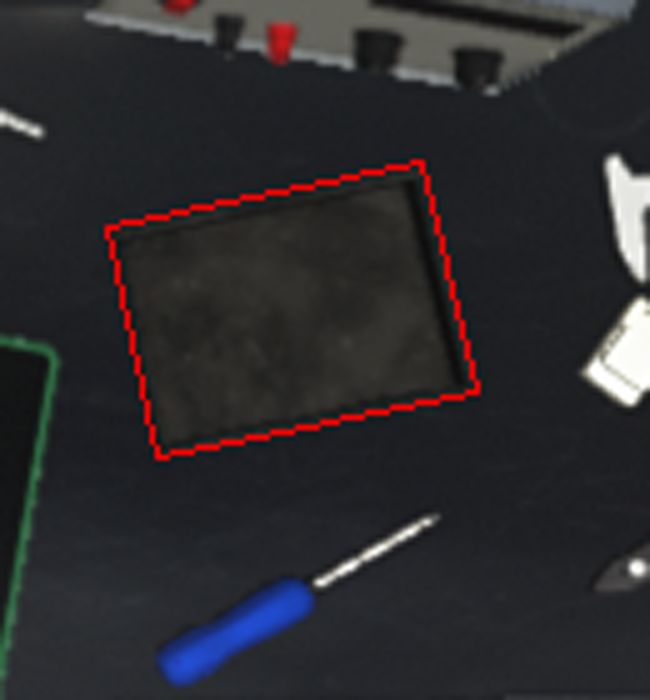

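View pics/s8.png

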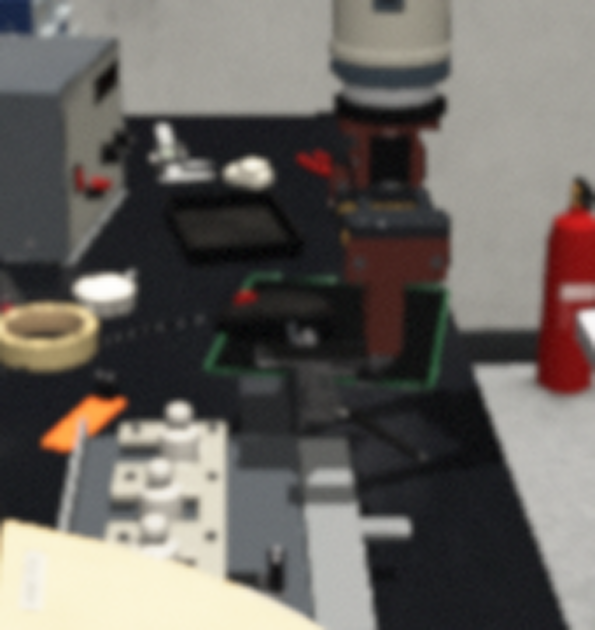

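The tray fits well (128.5×179 mm, against 127×178), at (0.483, −0.382), yaw 10.8°. I'll check the clearance to the instrument box behind it.

```bash
python3 - <<'E'
from h import *
d=snap("top")
# box front bottom edge in tr1 crop: (90,15)->(490,92), scale5, offset 350,170
P=[[350+90/5,170+15/5],[350+490/5,170+92/5],[350+300/5,170+55/5]]
print(onplane(d,P,0.0).round(3),onplane(d,P,0.03).round(3))
c=np.array([.4829,-.3819]);a=np.radians(10.84)
for sx in(1,-1):
  for ty in(23,-23):
    yaw=10.84+(0 if sx>0 else 180)
    for txy in(-41.5*sx,):
        q=c+np.array([np.cos(a)*txy-np.sin(a)*ty,np.sin(a)*txy+np.cos(a)*ty])/1000
        for TYw in(yaw+180,yaw):
            TYn=(TYw+180)%360-180
            print(sx,ty,TYn,q.round(3),[None if (j:=r.inverse_kinematics([q[0],q[1],z],[180,0,TYn])) is None else j.round(0).tolist() for z in(.193,.30)])
E
```

```text
[[ 0.653 -0.282  0.   ]
 [ 0.607 -0.506  0.   ]
 [ 0.629 -0.4    0.   ]] [[ 0.647 -0.276  0.03 ]
 [ 0.602 -0.496  0.03 ]
 [ 0.623 -0.392  0.03 ]]
1 23 -169.15999999999997 [ 0.438 -0.367] [[-43.0, 4.0, 93.0, 0.0, 83.0, -144.0], [-43.0, 1.0, 85.0, 0.0, 94.0, -144.0]]
1 23 10.840000000000003 [ 0.438 -0.367] [[-43.0, 4.0, 93.0, -0.0, 83.0, 36.0], [-43.0, 1.0, 85.0, -0.0, 94.0, 36.0]]
1 -23 -169.15999999999997 [ 0.446 -0.412] [[-46.0, 10.0, 87.0, 0.0, 83.0, -147.0], [-46.0, 7.0, 80.0, 0.0, 94.0, -147.0]]
1 -23 10.840000000000003 [ 0.446 -0.412] [[-46.0, 10.0, 87.0, -0.0, 83.0, 33.0], [-46.0, 7.0, 80.0, -0.0, 94.0, 33.0]]
-1 23 10.840000000000032 [ 0.519 -0.352] [[-37.0, 13.0, 84.0, -0.0, 83.0, 42.0], [-37.0, 10.0, 76.0, -0.0, 94.0, 42.0]]
-1 23 -169.15999999999997 [ 0.519 -0.352] [[-37.0, 13.0, 84.0, 0.0, 83.0, -138.0], [-37.0, 10.0, 76.0, 0.0, 94.0, -138.0]]
-1 -23 10.840000000000032 [ 0.528 -0.397] [[-40.0, 18.0, 78.0, -0.0, 84.0, 39.0], [-40.0, 15.0, 70.0, -0.0, 95.0, 39.0]]
-1 -23 -169.15999999999997 [ 0.528 -0.397] [[-40.0, 18.0, 78.0, 0.0, 84.0, -141.0], [-40.0, 15.0, 70.0, 0.0, 95.0, -141.0]]
```

```bash
cat >> h.py <<'E'
def TR(c,yaw,tx,ty):
    a=np.radians(yaw)
    return c+np.array([np.cos(a)*tx-np.sin(a)*ty,np.sin(a)*tx+np.cos(a)*ty])/1000
E
python3 - <<'E'
from h import *
st();c,yaw,sz=tray(snap("top"))
w=TR(c,yaw,-45,40)
r.reach([w[0],w[1],.33],[180,0,yaw]);st()
c,yaw,sz=tray(snap("top")) ;print(c,yaw,sz)
crop(snap("top"),330,490,160,310,4,"pics/t9.png")
crop(snap("side"),200,400,80,230,3.5,"pics/s9.png")
E
```

```text
t=26.7 tcp [0.3859 0.2276 0.3228] F [-0.2 -0.4 -0.2] open 0.0177
 t=28.8 tcp [ 0.4317 -0.3504  0.33  ] F [ 1.  -0.4 -1.1] open 0.0179
[ 0.46537317 -0.40287396] 87.924904 [296.2104797363281, 331.5491943359375]
```

View pics/t9.png

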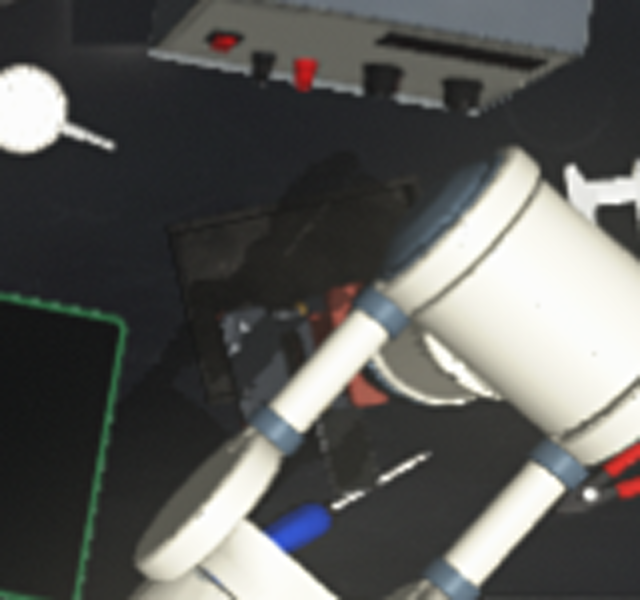

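View pics/s9.png

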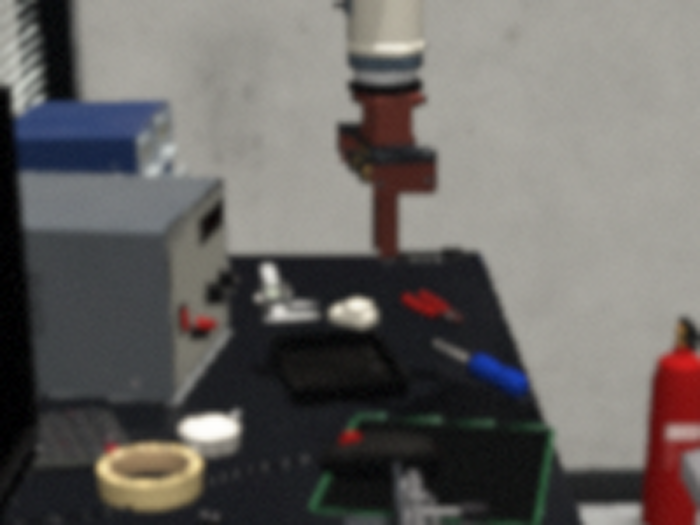

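```bash
cat >> h.py <<'E'
def overlay(d,c,yaw,name,hx=63.5,hy=89):
    C=[TR(c,yaw,x,y) for x,y in((hx,hy),(hx,-hy),(-hx,-hy),(-hx,hy))]
    o=d["frame"][:,:,::-1].copy()
    o=cv2.resize(o[160:310,340:480],None,fx=5,fy=5,interpolation=cv2.INTER_CUBIC)
    o=np.clip(o.astype(float)*1.8,0,255).astype(np.uint8)
    p=(proj(d,np.c_[np.array(C),np.full(4,.023)])-[340,160]+.5)*5-.5
    cv2.polylines(o,[np.int32(p).reshape(-1,1,2)],True,(0,0,255),1);cv2.imwrite(name,o)
E
python3 - <<'E'
from h import *
overlay(snap("top"),np.array([.48287,-.38188]),10.84,"pics/o1.png")
E
```

```text
(no output)
```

View pics/o1.png

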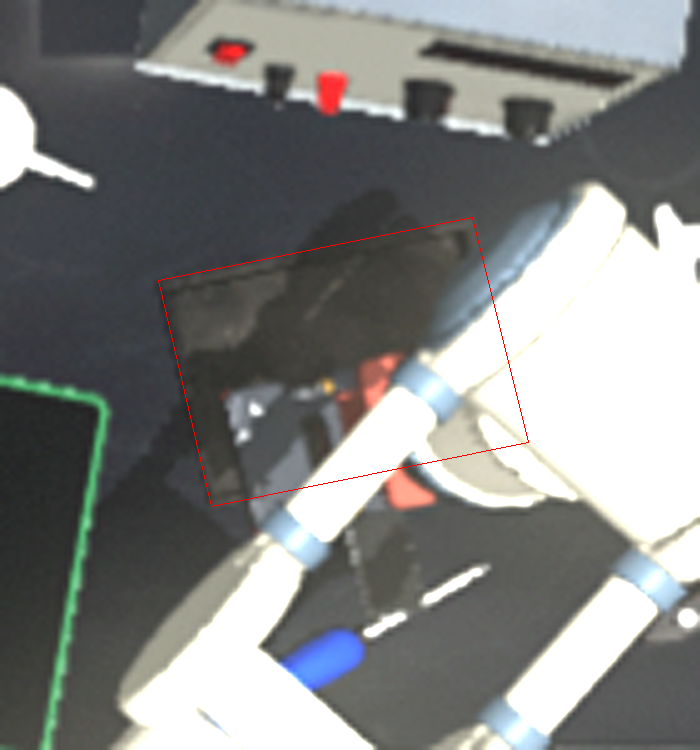

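The tray is unmoved (its outline coincides) and the strip hangs straight at (380,570). Placing strip 3.

```bash
python3 - <<'E'
from h import *
c=np.array([.48287,-.38188]);yaw=10.84
q=TR(c,yaw,41,-23)
r.servo_line([q[0],q[1],.29],speed=.15);st()
r.servo_line([q[0],q[1],.205],speed=.1);st()
r.servo_line([q[0],q[1],.1915],speed=.04);st("placed")
r.let_go();st()
r.servo_line([q[0],q[1],.30],speed=.15)
r.reach(G([-38.5,77.5,71.5],.13),[180,0,TY-180]);st()
d=snap("top");c,yaw,sz=tray(d);print(c,yaw,sz);overlay(d,c,yaw,"pics/o2.png")
crop(d,95,265,175,300,4.5,"pics/t10.png")
E
```

```text
t=29.9 tcp [ 0.5273 -0.3967  0.2903] F [ 0.6 -0.4 -1. ] open 0.0180
 t=30.9 tcp [ 0.5277 -0.397   0.206 ] F [-0.5 -0.3 -0.2] open 0.0178
placed t=31.4 tcp [ 0.5275 -0.3968  0.1913] F [-0.   1.6  0.3] open 0.0176
 t=32.6 tcp [ 0.5275 -0.3967  0.1915] F [-0.2  0.8  0. ] open 0.0876
 t=36.2 tcp [0.4663 0.3845 0.3644] F [-0.3  0.4 -0. ] open 0.0877
[ 0.48290219 -0.3820946 ] 10.825479 [128.54464721679688, 178.50314331054688]
```

View pics/o2.png

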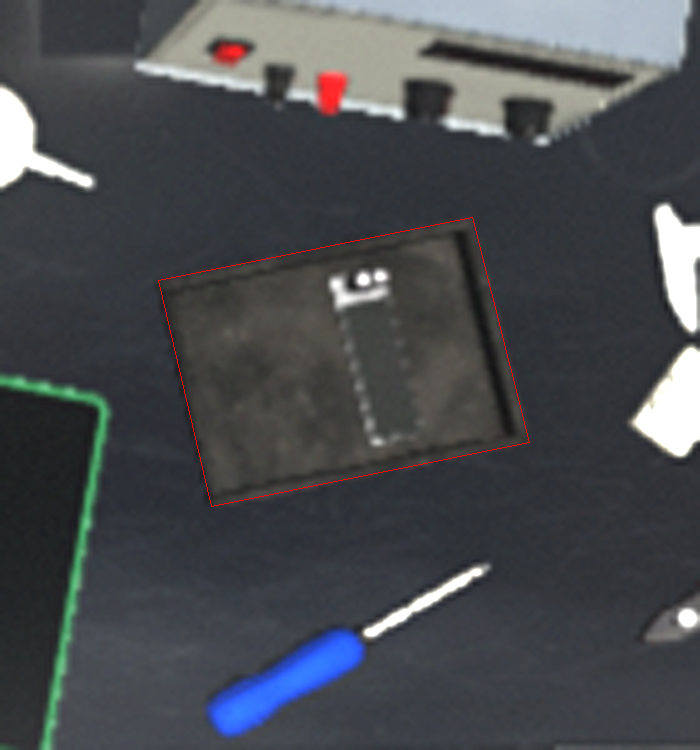

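View pics/t10.png

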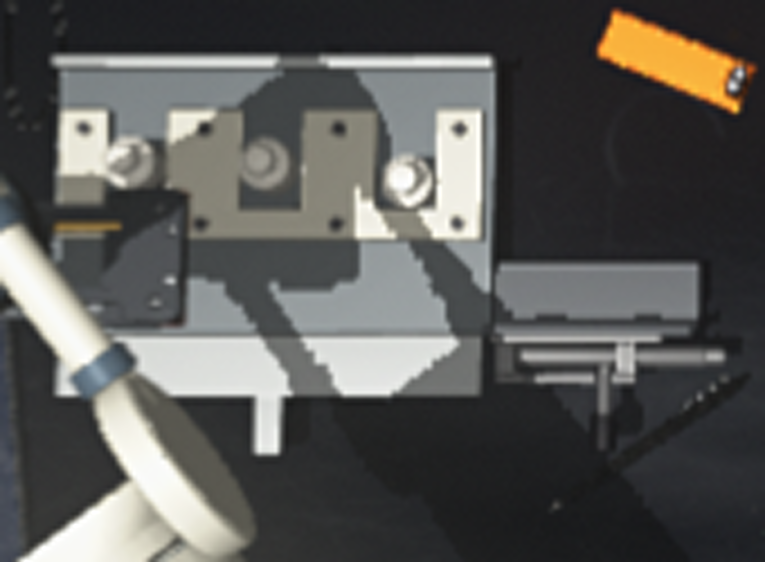

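Strip 3 lies flat, parallel to the tray (tab at (360,280), end at (400,440)). I'll check the clearance to the panel on the left before going down for strip 1.

```bash
python3 - <<'E'
from h import *
d=snap("top");print(onplane(d,[[76,200],[65,240],[50,270]],.12).round(3))
crop(d,0,140,150,310,4,"pics/t11.png");crop(snap("side"),180,420,180,380,3,"pics/s11.png")
E
```

```text
[[0.564 0.493 0.12 ]
 [0.462 0.516 0.12 ]
 [0.387 0.549 0.12 ]]
```

View pics/t11.png

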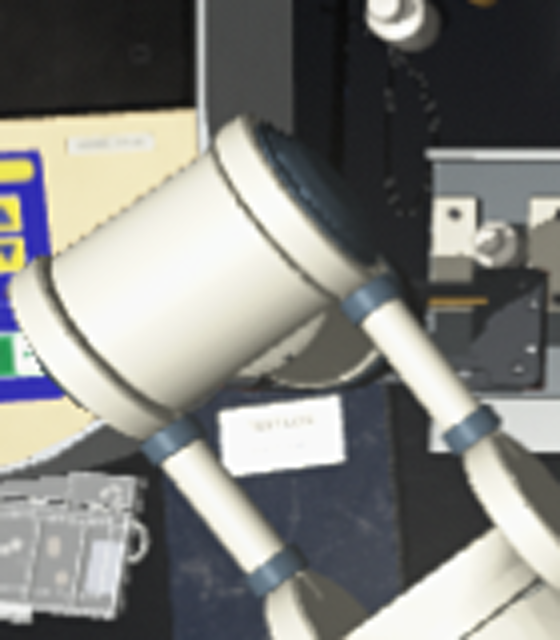

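View pics/s11.png

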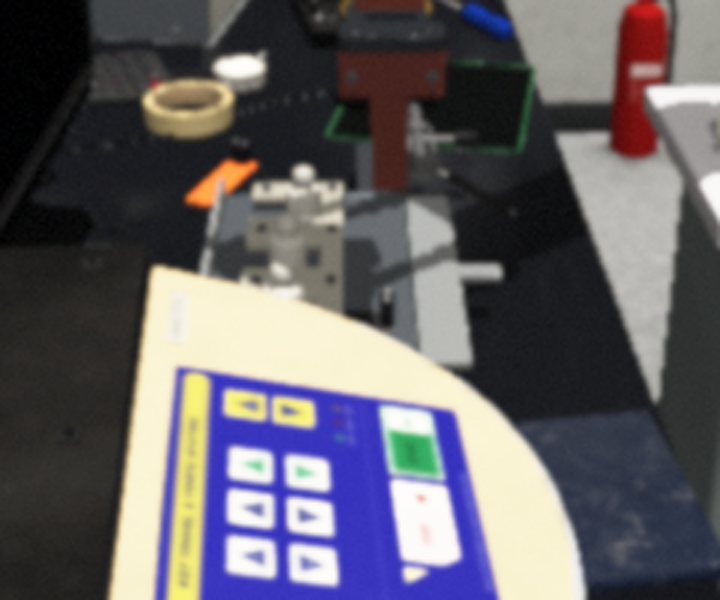

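There's enough clearance (panel at y ≥ 0.5, gripper body to 0.474). Drawing strip 1.

```bash
python3 - <<'E'
from h import *
p=[-38.5,77.7,71.5]
r.servo_line(G(p,.0),speed=.12);st()
r.grab(30);st("grab")
for dx in(10,25,40,55,66,78):
    r.servo_line(G([p[0]-dx,p[1],p[2]]),speed=.05);st(dx)
q=G([p[0]-78,p[1],p[2]],.09);r.servo_line(q,speed=.15);st("lift")
d=snap("top");c,yaw,sz=tray(d);print(c,yaw,sz)
crop(d,95,265,175,300,4.5,"pics/t12.png");crop(snap("side"),230,400,150,300,4,"pics/s12.png")
E
```

```text
t=37.6 tcp [0.466  0.3855 0.2357] F [-0.4  0.2  0.1] open 0.0875
grab t=38.7 tcp [0.4658 0.3853 0.2345] F [-0.3  1.2  0. ] open 0.0177
10 t=39.0 tcp [0.4552 0.3854 0.2345] F [-0.5  0.2 -0.7] open 0.0176
25 t=39.5 tcp [0.4403 0.3856 0.2345] F [-0.  -0.3  0.1] open 0.0180
40 t=39.9 tcp [0.4254 0.3857 0.2345] F [-0.6 -0.3 -1. ] open 0.0177
55 t=40.4 tcp [0.4105 0.3859 0.2345] F [-0.7  0.8  0.5] open 0.0175
66 t=40.7 tcp [0.3995 0.386  0.2345] F [-0.3  0.8  0.5] open 0.0180
78 t=41.1 tcp [0.3875 0.3861 0.2345] F [-1.1  0.4  0. ] open 0.0177
lift t=41.9 tcp [0.3877 0.386  0.3234] F [-0.7  0.3 -1. ] open 0.0179
[ 0.48275003 -0.38211783] 11.089248 [128.25320434570312, 179.67657470703125]
```

View pics/t12.png

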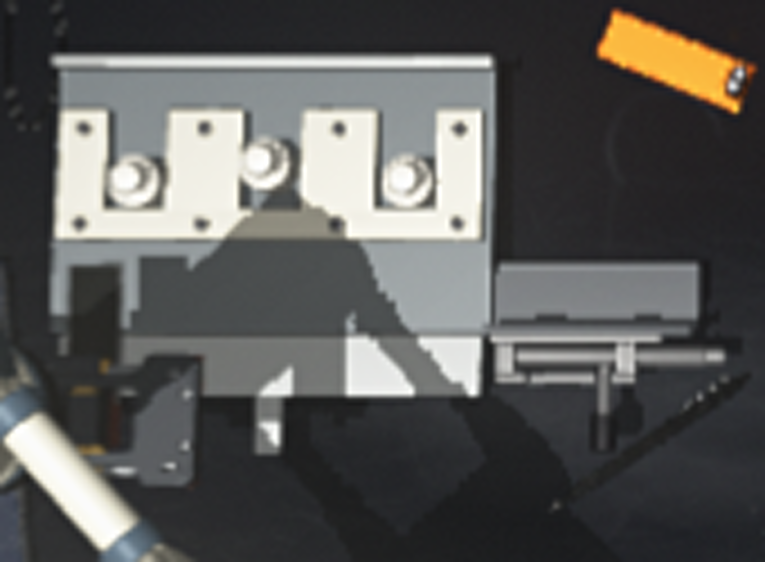

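View pics/s12.png

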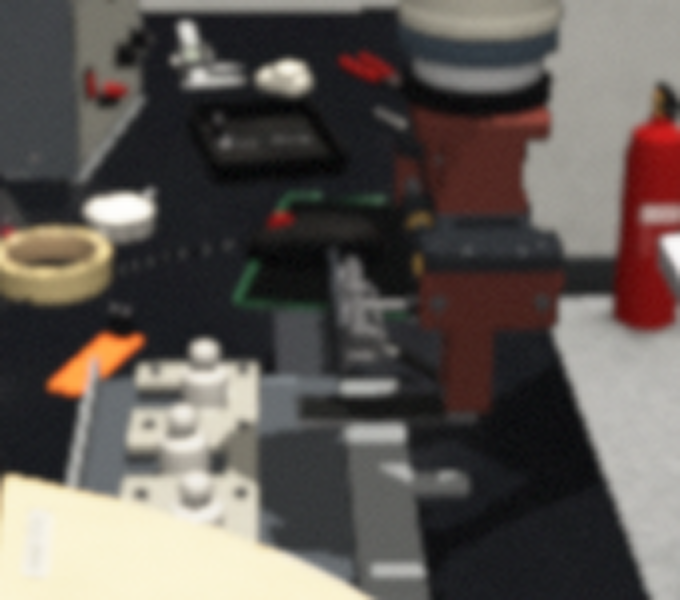

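Strip 1 is out and level, with all three weights upright. Moving above the tray and checking the tray before lowering.

```bash
python3 - <<'E'
from h import *
c=np.array([.48287,-.3820]);yaw=10.84
q=TR(c,yaw,-41,23)
r.reach([q[0],q[1],.33],[180,0,yaw]);st()
d=snap("top");overlay(d,c,yaw,"pics/o3.png");crop(snap("side"),200,400,80,230,3.5,"pics/s13.png")
E
```

```text
t=44.6 tcp [ 0.4388 -0.3665  0.33  ] F [ 0.4 -0.3 -0.8] open 0.0177
```

View pics/o3.png

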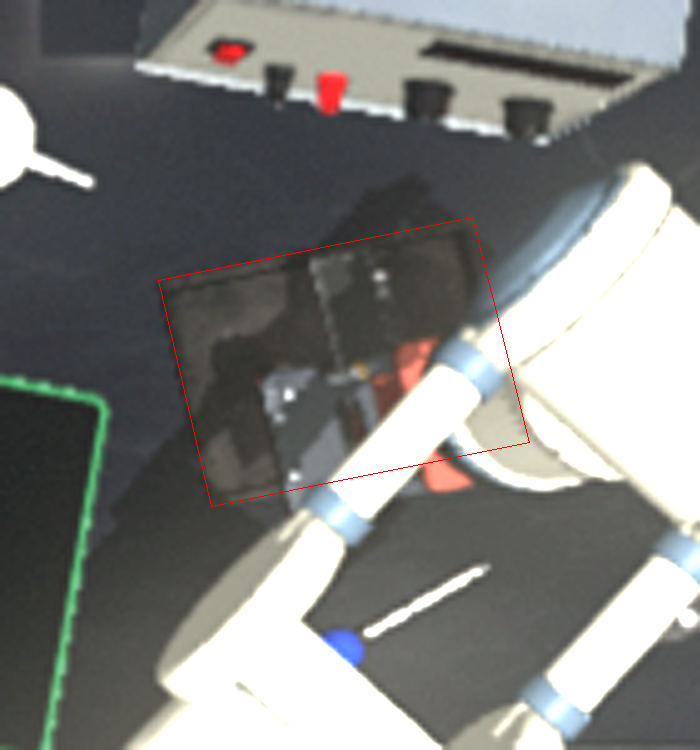

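View pics/s13.png

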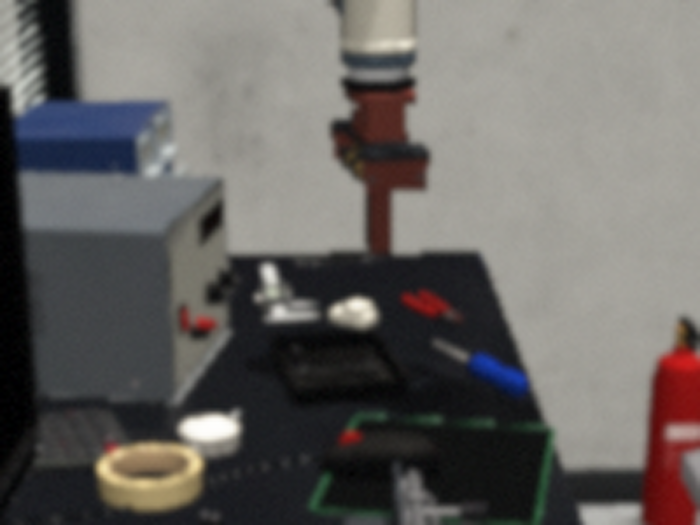

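The tray outline still coincides and strip 1 is held straight at (330,310). Lowering it.

```bash
python3 - <<'E'
from h import *
c=np.array([.48287,-.3820]);yaw=10.84
q=TR(c,yaw,-41,23.5)
r.servo_line([q[0],q[1],.205],speed=.12);st()
r.servo_line([q[0],q[1],.1915],speed=.04);st("placed")
r.let_go();st()
r.servo_line([q[0],q[1],.30],speed=.15)
r.reach(G(lp(1.57),.12),DOWN);st()
d=snap("top");overlay(d,c,yaw,"pics/o4.png")
crop(d,95,265,175,300,4.5,"pics/t14.png");crop(snap("side"),230,400,150,300,4,"pics/s14.png")
E
```

```text
t=45.9 tcp [ 0.4385 -0.3669  0.2062] F [ 0.1 -0.8 -1.1] open 0.0176
placed t=46.4 tcp [ 0.4382 -0.3666  0.1913] F [-0.1  0.2  0.3] open 0.0175
 t=47.6 tcp [ 0.4382 -0.3667  0.1915] F [-0.3 -0.3 -0.2] open 0.0877
 t=50.9 tcp [0.3809 0.308  0.324 ] F [-0.  -0.   0.3] open 0.0879
```

View pics/o4.png

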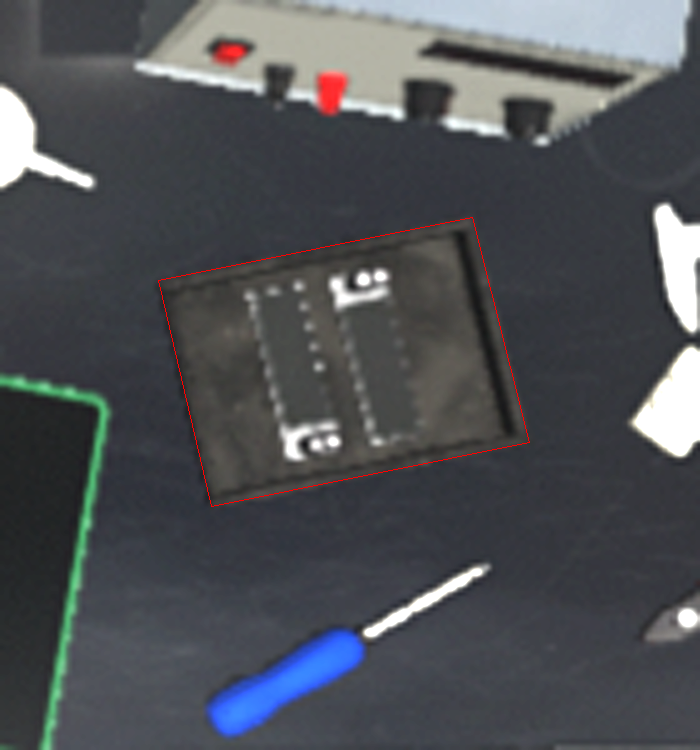

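View pics/s14.png

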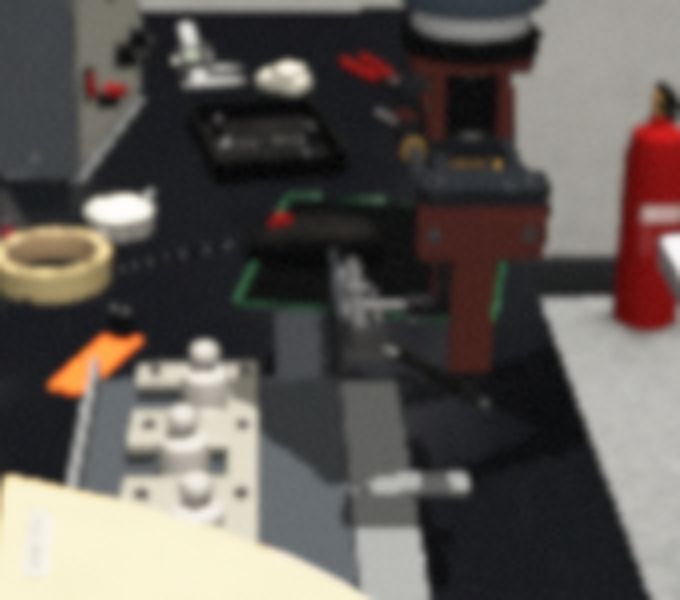

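Both strips lie flat side by side in the tray (tabs at (320,440) and (372,278)). Now I'll raise the gate.

```bash
python3 - <<'E'
from h import *
r.servo_line(G(lp(1.57)),speed=.12);st()
r.grab(12);st("grab")
for th in np.linspace(1.4,0,9): r.servo_line(G(lp(th)),speed=.07)
st("up")
q=lp(0);q[0]+=2.0;r.servo_line(G(q),speed=.05);st("press")
crop(snap("side"),230,400,150,300,4,"pics/s15.png")
r.let_go();st()
r.servo_line(G(lp(0),.1),speed=.2)
r.reach(G([-119.5,-200,64],.12),DOWN);st()
crop(snap("top"),95,265,175,300,4.5,"pics/t16.png");crop(snap("side"),230,400,150,300,4,"pics/s16.png")
E
```

```text
t=52.1 tcp [0.3808 0.3086 0.205 ] F [0.2 0.1 0.6] open 0.0877
grab t=53.2 tcp [0.3805 0.309  0.2042] F [ 0.6  5.2 -1.5] open 0.0156
up t=56.0 tcp [0.4395 0.3084 0.2713] F [0.  5.4 1.5] open 0.0155
press t=56.2 tcp [0.4412 0.3084 0.2715] F [-2.7  4.1  2.8] open 0.0159
 t=57.5 tcp [0.4415 0.3078 0.271 ] F [-0.1 -0.3 -0.2] open 0.0877
 t=59.0 tcp [0.3822 0.1088 0.3466] F [ 0.7 -0.2 -0.1] open 0.0877
```

View pics/t16.png

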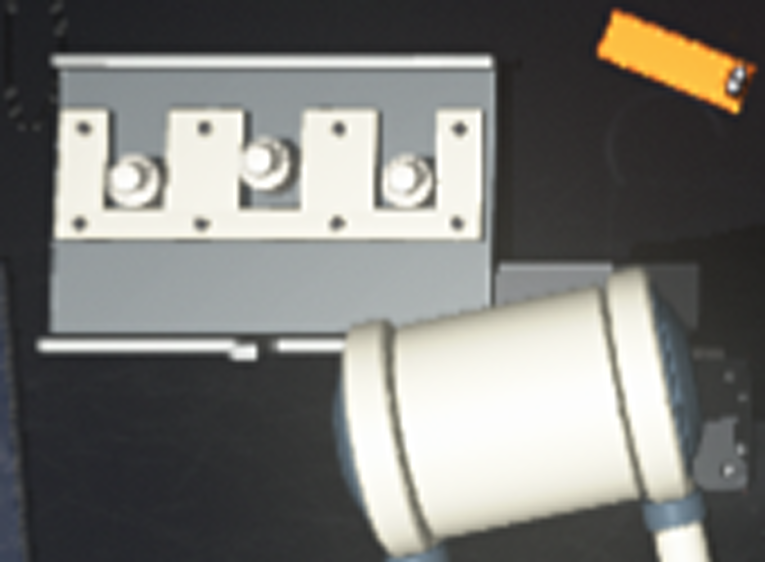

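View pics/s16.png

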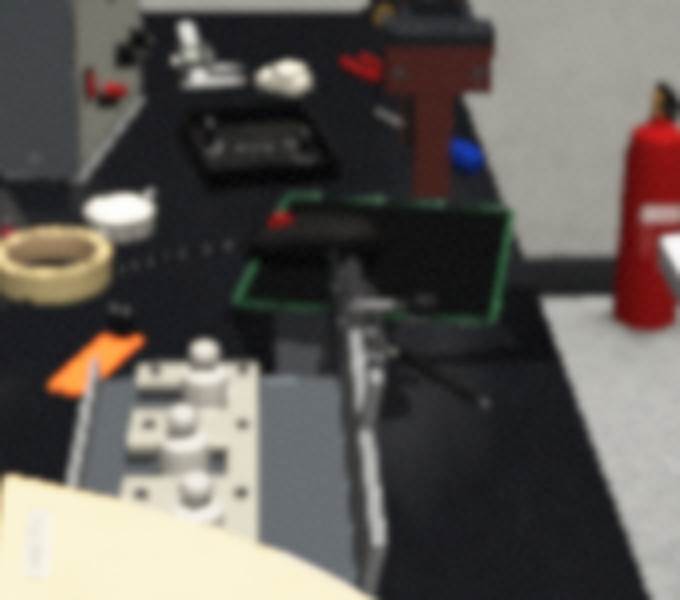

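In the top view the gate edge is at crop row 345 (335 when shut) and the lug at (243,352), so the gate is still ajar by about 0.15 rad. I'll look at the picture taken before release.

View pics/s15.png

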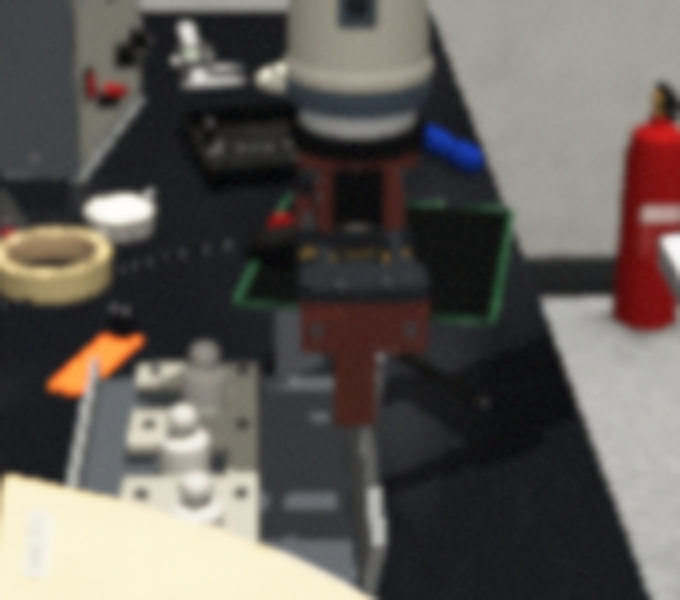

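```bash
python3 - <<'E'
from h import *
d=snap("top");T=lambda x,y:[95+x/4.5-.4,175+y/4.5-.4]
for th in(0,.1,.15,.2,.25):
    X=[S2W([-60-72*np.sin(th)-4*np.cos(th),0,45+72*np.cos(th)-4*np.sin(th)]),S2W([-60-38*np.sin(th)-4*np.cos(th),100,45+38*np.cos(th)-4*np.sin(th)])]
    p=(proj(d,X)-[95,175]+.5)*4.5-.5;print(th,p.round(0).tolist())
E
```

```text
0 [[241.0, 330.0], [80.0, 334.0]]
0.1 [[241.0, 343.0], [80.0, 340.0]]
0.15 [[241.0, 349.0], [80.0, 344.0]]
0.2 [[241.0, 356.0], [80.0, 347.0]]
0.25 [[241.0, 362.0], [80.0, 350.0]]
```

The gate is at about 0.17 rad: the lug slipped to the edge of the pads. I'll regrip it there and push it shut with force feedback.

```bash
python3 - <<'E'
from h import *
r.reach(G(lp(.17),.1),DOWN)
r.servo_line(G(lp(.17)),speed=.12);st()
r.grab(25);st("grab")
for th in(.12,.06,0): r.servo_line(G(lp(th)),speed=.04);st(th)
for e in(1,2,3,4,5,6):
    q=lp(0);q[0]+=e;r.servo_line(G(q),speed=.03);s=st(e)
    if s["contact_force"][0]<-12:break
r.let_go();st()
r.servo_line(G(lp(0),.12),speed=.2)
r.reach(G([-40,200,200],.12),DOWN);st()
d=snap("top");crop(d,95,265,175,300,4.5,"pics/t17.png");overlay(d,np.array([.48287,-.3820]),10.84,"pics/o5.png")
E
```

```text
t=60.9 tcp [0.4291 0.3079 0.2705] F [0.1 0.2 0.6] open 0.0880
grab t=62.0 tcp [0.4289 0.3085 0.2694] F [ 0.6  5.4 -1.7] open 0.0158
0.12 t=62.3 tcp [0.4313 0.3086 0.2697] F [-2.5  4.2 -0.8] open 0.0160
0.06 t=62.5 tcp [0.4349 0.3086 0.2702] F [-4.2  5.1 -0.3] open 0.0158
0 t=62.8 tcp [0.4386 0.3085 0.2706] F [-3.9  5.8  0.3] open 0.0159
1 t=63.0 tcp [0.4394 0.3085 0.2706] F [-5.4  3.8  0.9] open 0.0157
2 t=63.3 tcp [0.4403 0.3085 0.2707] F [-5.9  4.9  1.4] open 0.0161
3 t=63.5 tcp [0.4414 0.3085 0.2707] F [-5.9  4.   0.3] open 0.0158
4 t=63.8 tcp [0.4423 0.3085 0.2708] F [-6.1  3.5  1. ] open 0.0157
5 t=64.0 tcp [0.4427 0.3085 0.2707] F [-10.3   3.9   3.3] open 0.0157
6 t=64.3 tcp [0.4431 0.3086 0.2707] F [-14.    3.1   4.7] open 0.0157
 t=65.5 tcp [0.4455 0.3078 0.271 ] F [-0.2 -0.4 -0.2] open 0.0879
 t=67.1 tcp [0.4659 0.5073 0.4813] F [ 1.  -0.4 -0.8] open 0.0875
```

View pics/t17.png

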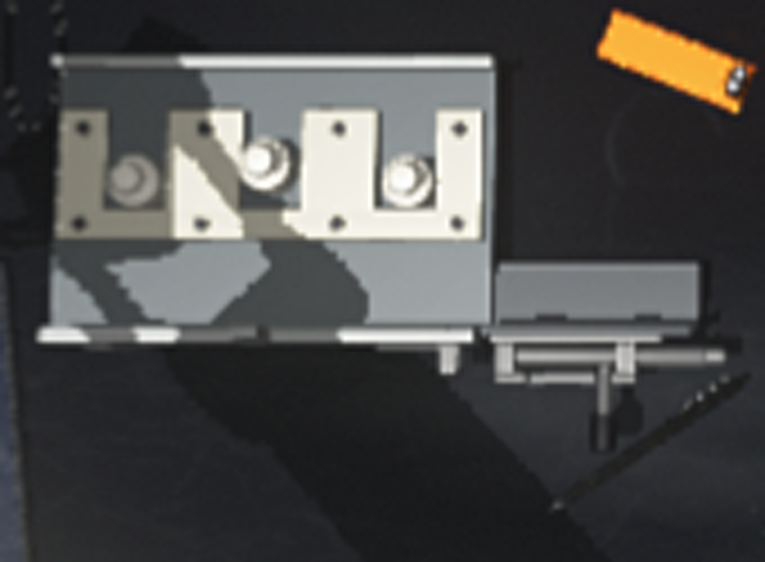

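View pics/o5.png

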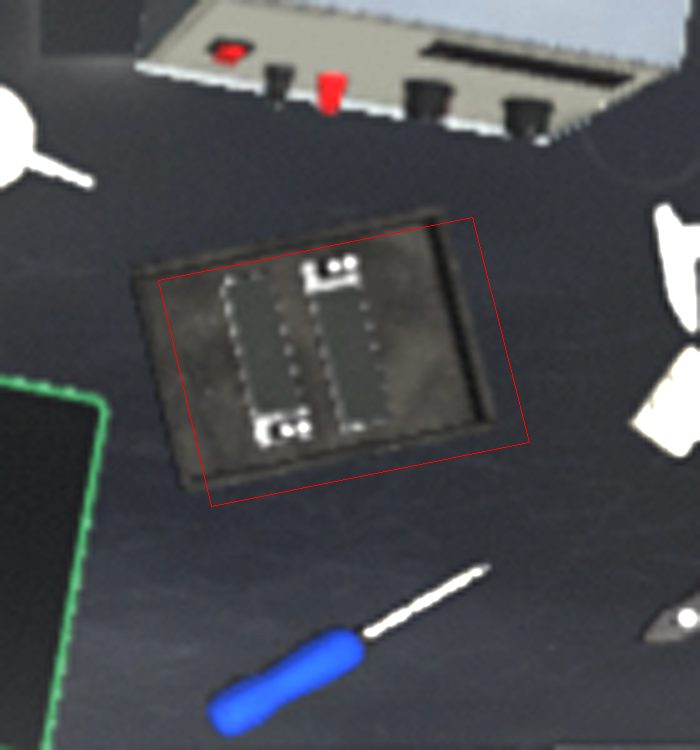

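The gate is shut (edge at row 335). The tray was knocked about 2 cm, but both strips moved with it and still lie flat inside. Shooting the bolt now.

```bash
python3 - <<'E'
from h import *
def kp(th,b): return [-75.5-44.5*np.cos(th),-160-b,64+44.5*np.sin(th)]
r.reach(G(kp(0,40),.12),DOWN)
r.servo_line(G(kp(0,40)),speed=.12);st()
r.grab(10);st("grab")
for th in(.2,.4,.6,.8,.95): r.servo_line(G(kp(th,40)),speed=.06)
st("up")
for b in(25,10,3,1,0,-1): 
    r.servo_line(G(kp(.95,b)),speed=.06);s=st(b)
    if s["contact_force"][1]<-7:break
bb=b
for th in(.75,.55,.35,.15,0): r.servo_line(G(kp(th,bb)),speed=.06)
st("down")
r.let_go();st()
r.servo_line(G(kp(0,bb),.14),speed=.2)
r.reach(G([-40,200,200],.12),DOWN);st()
d=snap("top");crop(d,95,265,175,300,4.5,"pics/t18.png");crop(snap("side"),230,400,150,300,4,"pics/s18.png")
E
```

```text
t=69.9 tcp [0.3818 0.1085 0.2279] F [-0.1  0.  -0.1] open 0.0878
grab t=71.0 tcp [0.3815 0.1089 0.2271] F [-0.2  4.3 -0.3] open 0.0156
up t=72.5 tcp [0.4002 0.1087 0.2633] F [ 0.   5.3 -0.1] open 0.0154
25 t=72.8 tcp [0.4002 0.1237 0.2632] F [-0.8  1.4 -0. ] open 0.0156
10 t=73.2 tcp [0.4004 0.1388 0.2632] F [-1.4  1.2  2. ] open 0.0156
3 t=73.5 tcp [0.4005 0.1456 0.2632] F [-1.   0.8  1.6] open 0.0160
1 t=73.8 tcp [0.4005 0.1472 0.2632] F [-2.   0.8  2.3] open 0.0156
0 t=74.0 tcp [0.4005 0.1481 0.2632] F [-2.1 -1.1  1.4] open 0.0158
-1 t=74.3 tcp [0.4005 0.1492 0.2632] F [-1.3 -0.9  2. ] open 0.0159
down t=75.7 tcp [0.382  0.1494 0.2268] F [2.1 0.2 0.8] open 0.0162
 t=76.9 tcp [0.3819 0.1494 0.227 ] F [1.  1.3 0. ] open 0.0880
 t=79.2 tcp [0.4658 0.5068 0.483 ] F [-0.9  0.  -0. ] open 0.0879
```

View pics/t18.png

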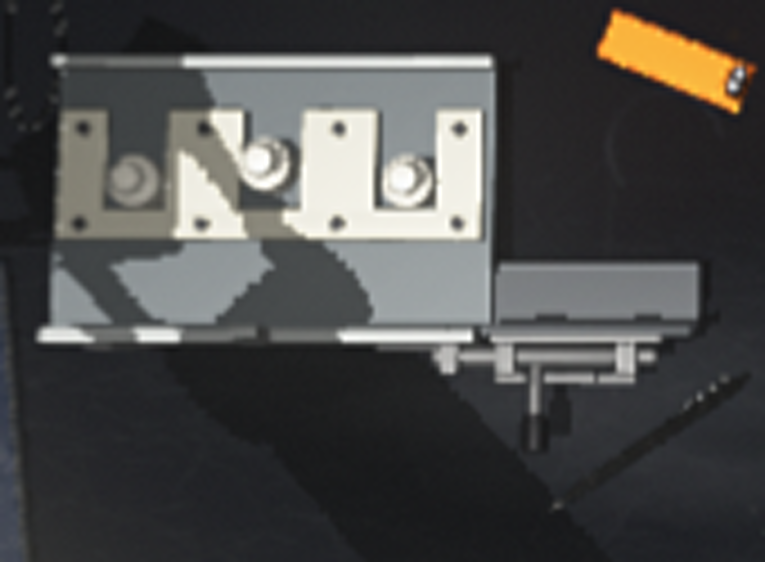

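View pics/s18.png

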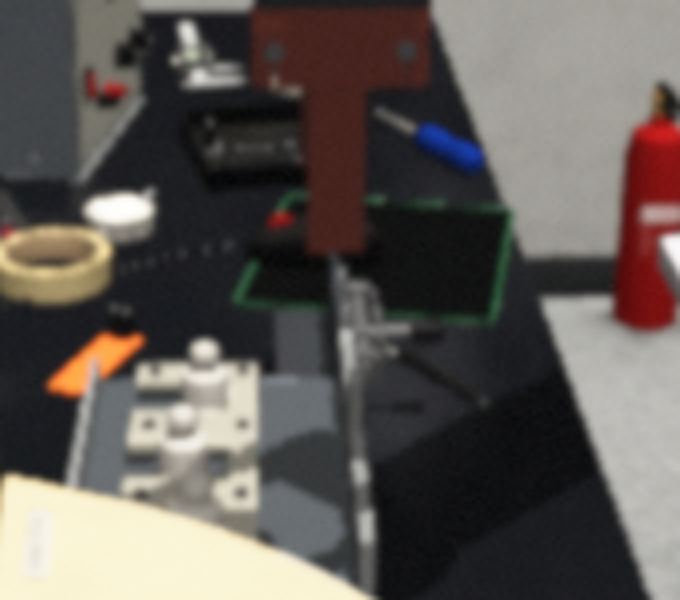

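The handle is at (535,433) exactly as at the start, and the gate edge is at row 335. I'll compare this with the start picture pixel by pixel and check the tray once more.

```bash
python3 - <<'E'
from h import *
d=snap("top");a=cv2.imread("pics/top0.png")[:,:,::-1].astype(int);b=d["frame"].astype(int)
e=abs(a-b).max(2)
print("bolt area diff",e[245:278,203:250].max(),(e[245:278,203:250]>40).sum(),"knob",e[262:278,208:220].max(),"gate",e[243:254,190:204].max())
print("tape/gauge/pen", [(e[y0:y1,x0:x1]>40).sum() for x0,x1,y0,y1 in((278,320,148,192),(320,360,172,205),(215,265,255,292))])
print(tray(d)); st()
overlay(d,*tray(d)[:2],"pics/o6.png")
E
```

```text
bolt area diff 27 0 knob 25 gate 22
tape/gauge/pen [np.int64(0), np.int64(0), np.int64(2)]
(array([ 0.49040826, -0.36588821]), np.float32(10.846013), [128.37509155273438, 179.36705017089844])
 t=79.3 tcp [0.4658 0.5064 0.4838] F [-0.4  0.  -0.1] open 0.0879
```

View pics/o6.png

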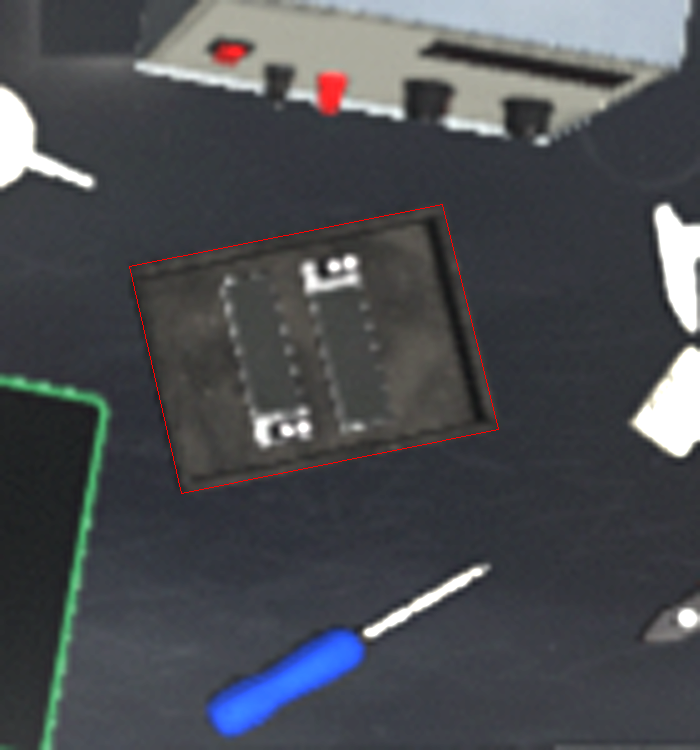

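All checks hold: the bolt, handle and gate match the start picture, both strips are well inside the tray and the bystanders haven't moved. Handing in.

```bash
python3 - <<'E'
from h import *
r.wait(0.5);r.hand_in();st()
E
```

```text
the job is handed in; nothing more can be done
the job is handed in; nothing more can be done
```

The whole job was done and handed in at about 80 s. I withdrew the bolt, lowered the gate and drew both strips out level. Only the left and right bays had one. They now lie flat in the tray, side by side and tabs up, with the tabs at opposite ends so the open fingers cleared them. Then I raised the gate and shot the bolt home with its handle in the notch.

- **Last checks:** in the top view the bolt, handle and gate's right end match the start picture. The three weights stand upright in their slots. Both strips are well inside the tray, and the gauge, tape and pen have not moved. There is no depth reading, so "flat" and "upright" are judged from the pictures alone.
- **What went wrong:** the gate first stopped about 0.17 rad short because the lug slipped in the pads. A second look showed it, so I regripped the lug and pushed until the gate met its stop. By then the tray had been knocked about 2 cm aside. The strips moved with it and stayed in place.

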